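Pack the call-out kit: barrel caddy below, mallet across the top

TASK

Pack the plywood kit box for a call-out: take the open caddy of loose lock barrels out from under the magnifier lamp, carry it level so that no barrel spills, and set it down flat in its place on the floor of the kit box. Then lay the mallet across the top, its handle resting in the notches of both end panels. Leave the other things on the bench where they are.

Things in the scene. Friction and masses are not known exactly. Their poses are not given: they have to be found in the camera images.
- caddy: Open aluminium caddy, 0.28 kg + barrels, 120 (x) x 110 (y) mm, rim 22 high. Origin: centre of underside, z up. Upright carrying fin along x through the middle: 12 thick (y), 50 long, grip its bare sides 30 to 70 above the underside. The lamp head overhangs the fin from +x: reach it from the -x side (robot's side), tool leaning back that way 25-40 degrees; draw the caddy out along its -x.
- barrel1: Loose brass lock barrel, 14 diameter, 36 long mm in all (28 plus a thinner tail), 33 g, lying in the caddy. Origin on its axis, mid-length; x along the axis. Four alike.
- barrel2: As barrel1.
- barrel3: As barrel1.
- barrel4: As barrel1.
- lamp: Magnifier lamp, fixed. Ring head with clear lens, outer radius 88 mm, underside 210 and top 238 above the bench. Origin: on the bench straight below the head's centre. Its arm (up to 317 high) leaves the head towards +x to a post with a round foot (radius 55) at x = 220.
- kitbox: Plywood box, fixed, long sides open. Origin: centre of underside. Floor 150 (x) x 194 (y) mm, 6 thick. Caddy's place: floor centre, caddy x along box x, between curbs 14 high, 130 (x) x 120 (y) apart. End panels, 12 thick, centred at y = +91 and -91, rise to 106; each has an open notch 34 wide at x = 0, its bottom 82 above the bench. The fin of a caddy in place ends 6 below that.
- mallet: Soft-faced mallet, 0.15 kg, lying flat. Handle along x, 24 wide (y) x 20 thick (z) mm, from x = -125 to 115; black head, 28 diameter cylinder 80 long along y, at x = 125. Balances at about x = 45. Origin: on the handle axis, 14 above the bench at first. Laid in the kit box: handle along the box's y, origin over its middle, head outside either end panel (16 play each way).
- padlock: Brass padlock standing up, 22 x 44 x 68 high mm, beside the caddy; leave alone. Origin: centre of underside.
- door_cylinder: Steel door-lock cylinder, 62 x 20 x 33 high mm, on the other side of the caddy; leave alone. Origin: centre of underside.
- tape: Roll of white tape lying flat, 100 diameter, 25 high mm, behind the kit box; leave alone. Origin: centre of underside.
- screwdriver: Screwdriver, about 200 mm long, 26 thick, lying across behind the mallet; leave alone.
- jar: Small glass jar, 54 diameter, 65 mm high, to one side; leave alone. Origin: centre of underside.
- mug: White mug, 74 diameter, 85 high mm, to the other side; leave alone. Origin: centre of underside.
Mind the look-alikes: they are no part of the job. Leave any turquoise look-alike of the kitbox alone.

How it is judged:
By the outcome, as a careful person would: the job done as asked, in the order asked, and still so for the second after the job is handed in, with the robot touching nothing.
It also fails if it takes over 70 s, if anything falls off the work surface, if the arm or the gripper's body presses on something with over 40 N, if the wrist force passes 120 N, or if a joint passes its speed limit or range.

ROBOT

A 6-joint arm with a two-finger parallel gripper is mounted at the origin on the work surface. World frame = base frame: x ahead of the robot, y to its left, z up, the work surface at z = 0. Lengths are in m, angles in rad, forces in N, time in s.
With the tool pointing down it reaches from about 0.3 to 0.775 m from the base axis. Payload 14.6 kg.
Tool frame: the origin (TCP) lies at the very end of the fingers, on their centre line; the grasp point (between the pads) lies 19 mm behind it; z points along the fingers, y is the direction in which the jaws open and shut (so a half turn about z gives the same grasp; the last joint's range is limited). The gripper opens to 85 mm and grips with 20 to 120 N. Pads are 22 mm wide; open, the fingers measure 114 mm over their backs; the gripper's body (76 mm by 85 mm) begins 54 mm behind the grasp point. The pads swing forward as they close: fully open they stand 13 mm farther back than shut.
Start: joints at [1.267, 0.3, 1.521, -0, 1.321, -0.067], TCP at [0.129, 0.535, 0.2] pointing down, gripper open.
Joint ranges: [-3.03, 3.03], [-0.79, 2.21], [0.23, 2.52], [-1.04, 4.18], [0, 3.07], [-2.55, 2.55]. Speed limits (rad/s): [2.22, 2.22, 2.57, 3.14, 3.14, 3.14].

INTERFACE

Orientations are given as [roll, pitch, yaw] about the fixed x, y, z axes, in that order (R = Rz(yaw) Ry(pitch) Rx(roll)).
In Python, from cell import ctrl gives the robot as it stands. The module is installed in compiled form; this text tells all that it offers.
- The arm moves only by the shell command python3 -m crank 'ROWS'. ROWS is text: rows parted by semicolons, each of 7 numbers parted by spaces: the shift along the world's x, y, z in mm, then the turn, a rotation vector about the world's x, y, z in rad, then the finger opening in mm, from 0 to 85.4. A call has exactly 5 rows; each row shifts and turns the commanded pose from where the row before left it; what a row does not reach is not made up. A row lasts 1/12 s, in which the tool goes at most 41.7 mm and 7.16 degrees, less where a joint would pass 70% of its speed; a pose out of reach is approached as far as the arm can. A call is refused whole if a number of a shift passes 41.7 or a number of a turn 0.125, either way. A call with a gripper value outside its range is refused whole. The fingers move at their own pace and stop on an object; the grip force is fixed at half the most. Time passes only in rows, so rows that do not move let the fingers close, or fill a call up. It gives the time, the measured TCP pose, the force and the opening at its end, in the units of the state.
- ctrl.state(): the state, without advancing time (a new reading comes with each control period).
- ctrl.grab_frame(name): name is "scene" or "side" or "wrist"; returns the picture (400x640x3 uint8, red, green, blue); there is no depth.
- ctrl.camera_info(name): a dict with "intrinsics" (3x3 intrinsics, pixels), "dist" ([k1, k2, p1, p2, k3] as OpenCV has them; the pictures are not rectified), "R" (3x3) and "t" (3): a world point X has camera coordinates R X + t. Camera axes: x right, y down, z forward; pixel columns grow to the right and rows downward; lengths in m; the calibration is good to about 2 mm. A picture is of the moment at which its call begins: read the wrist's pose just before it. camera_info takes no time and is no camera call; for the wrist camera it gives the pose at the moment of the call.
- ctrl.finish_job(): hands the job in, once; it reports no verdict.
The state is a dict: "time": time; "joint_positions": joint angles; "qvel": joint speeds; "joint_efforts": joint torques, N m; "eef_pos": TCP position; "orientation": TCP orientation; "force": force on the tool from outside, world axes, zero at the start; "ft_torque": the same for the moment, N m; "gripper_width": finger opening in m.
Only numpy, scipy, OpenCV 4.12 (cv2) and the standard library are available. Lean on these libraries where they do the work, as an engineer would, in place of code of your own. Each camera call takes 0.05 s, during which the arm holds its last target.

## Working session

There is one attempt and no reset: what is moved stays moved. The work goes in short steps, Python scripts to look and compute and a shell command to move; the robot and the scene stay as the last step left them, time stands still between calls to the robot, and variables do not carry over. Pictures are saved under pics/ and viewed, and the job is handed in when it is done.

```bash
mkdir -p pics; cat > h.py <<'E'
import numpy as np,cv2
from cell import ctrl
def snap(n,f):
    ci=ctrl.camera_info(n); im=ctrl.grab_frame(n); cv2.imwrite(f'pics/{f}.png',cv2.cvtColor(im,cv2.COLOR_RGB2BGR)); np.savez(f'pics/{f}.npz',K=ci['intrinsics'],d=ci['dist'],R=ci['R'],t=ci['t']); return im
def ray(f,uv):
    c=np.load(f'pics/{f}.npz'); p=cv2.undistortPoints(np.array([[uv]],float),c['K'],c['d'])[0,0]
    R=c['R']; o=-R.T@c['t']; d=R.T@np.array([p[0],p[1],1.]); return o,d/np.linalg.norm(d)
def plane(f,uv,z):
    o,d=ray(f,uv); return o+d*(z-o[2])/d[2]
def tri(a,ua,b,ub):
    o1,d1=ray(a,ua);o2,d2=ray(b,ub); A=np.stack([d1,-d2],1); s=np.linalg.lstsq(A,o2-o1,rcond=None)[0]
    p,q=o1+s[0]*d1,o2+s[1]*d2; return (p+q)/2,np.linalg.norm(p-q)
def proj(f,X):
    c=np.load(f'pics/{f}.npz'); return cv2.projectPoints(np.array(X,float).reshape(-1,3),cv2.Rodrigues(c['R'])[0],c['t'],c['K'],c['d'])[0].reshape(-1,2)
E
python3 - <<'E'
from h import *
for n in ["scene","side","wrist"]: snap(n,n+"0"); c=np.load(f'pics/{n}0.npz'); print(n,(-c['R'].T@c['t']).round(3),c['R'][2].round(2))
print(ctrl.state())
E
```

```text
scene [1.534 0.15  0.813] [-0.79 -0.12 -0.6 ]
side [1.067 0.81  0.71 ] [-0.47 -0.68 -0.56]
wrist [0.062 0.55  0.372] [ 0.26 -0.07 -0.96]
{'time': 0.15, 'joint_positions': array([ 1.26740965e+00,  3.00355479e-01,  1.52141553e+00,  2.07789506e-05,
        1.32071721e+00, -6.65541222e-02]), 'qvel': array([ 0.00104928, -0.0014797 , -0.00147306,  0.00072697,  0.00040963,
       -0.00066666]), 'joint_efforts': array([-2.94999008e-04, -5.43662417e+01, -3.61882246e+01, -1.51546174e-04,
        3.17179118e-03, -1.17208745e-05]), 'eef_pos': array([0.12895654, 0.53446217, 0.20005479]), 'orientation': array([-3.14070040e+00, -7.96433719e-05,  2.90475491e+00]), 'force': array([ 0.5667873 , -0.37328517,  0.11536164]), 'ft_torque': array([0.06802271, 0.0156545 , 0.00258993]), 'gripper_width': 0.08533494360179347}
```

View pics/scene0.png

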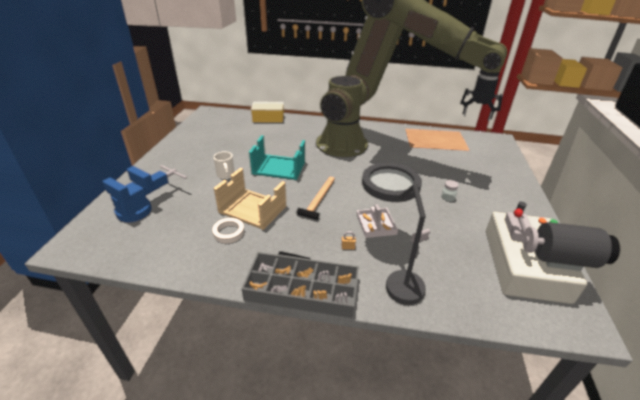

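View pics/side0.png

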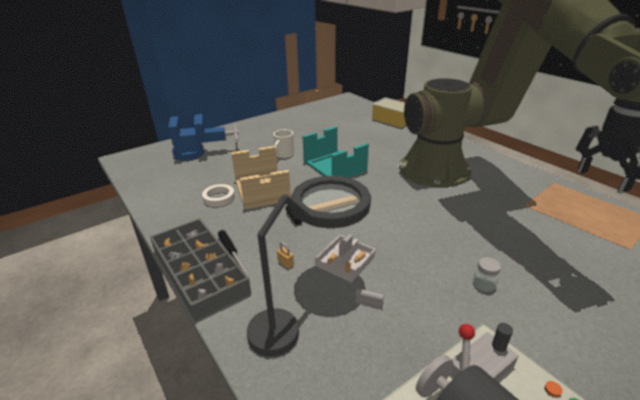

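View pics/wrist0.png

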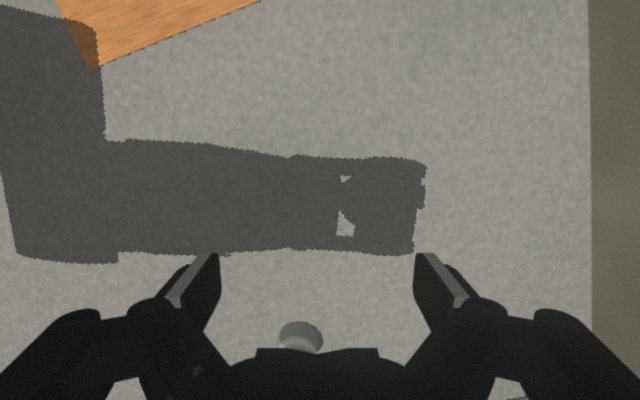

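The scene view shows the caddy at about (377,221), lamp head (390,182), plywood kit box (250,200), mallet from (333,180) to (308,214), and padlock (349,241). The turquoise look-alike is at (278,160). In the side view the caddy is at about (345,257) and the kit box at (262,178). I'll enlarge crops.

```bash
python3 - <<'E'
import cv2,numpy as np
def c(f,x0,y0,x1,y1,s,o):
    im=cv2.imread(f'pics/{f}.png')[y0:y1,x0:x1]; im=cv2.resize(im,None,fx=s,fy=s,interpolation=cv2.INTER_CUBIC)
    for x in range((x0+9)//10*10,x1,10):
        cv2.line(im,((x-x0)*s,0),((x-x0)*s,4 if x%50 else 12),(0,0,255),1)
        if x%50==0: cv2.putText(im,str(x),((x-x0)*s,24),0,.4,(0,0,255),1)
    for y in range((y0+9)//10*10,y1,10):
        cv2.line(im,(0,(y-y0)*s),(4 if y%50 else 12,(y-y0)*s),(0,0,255),1)
        if y%50==0: cv2.putText(im,str(y),(14,(y-y0)*s),0,.4,(0,0,255),1)
    cv2.imwrite(f'pics/{o}.png',im)
c('scene0',205,150,335,245,6,'c1')
c('scene0',330,160,460,255,6,'c2')
c('side0',190,140,320,230,6,'c3')
c('side0',270,160,400,315,5,'c4')
E
sed -n 1,3p h.py >/dev/null
```

```text
(no output)
```

View pics/c1.png

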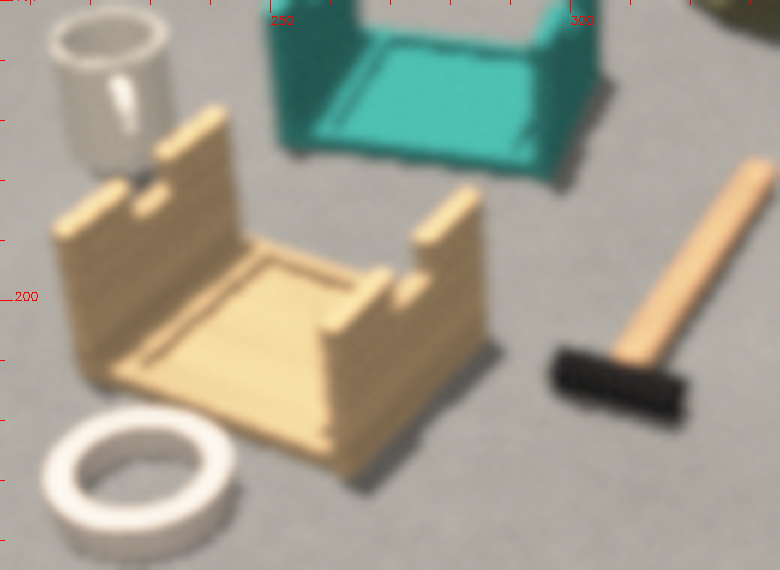

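View pics/c2.png

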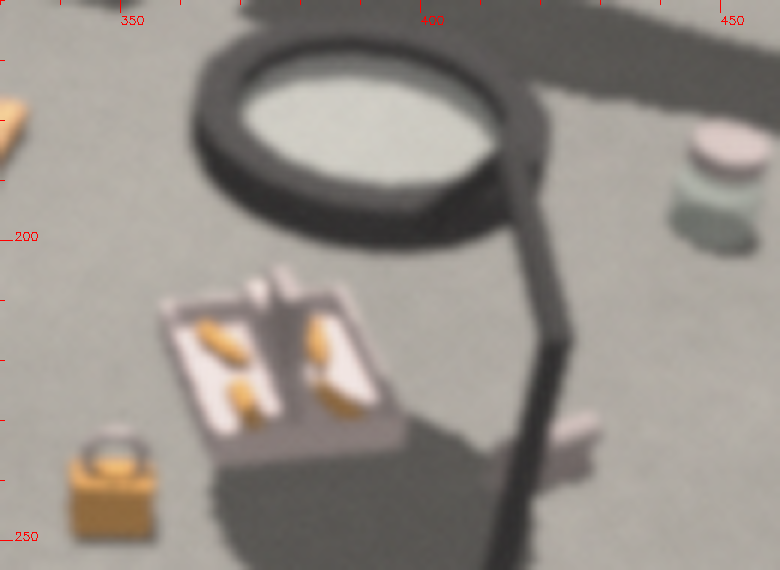

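View pics/c3.png

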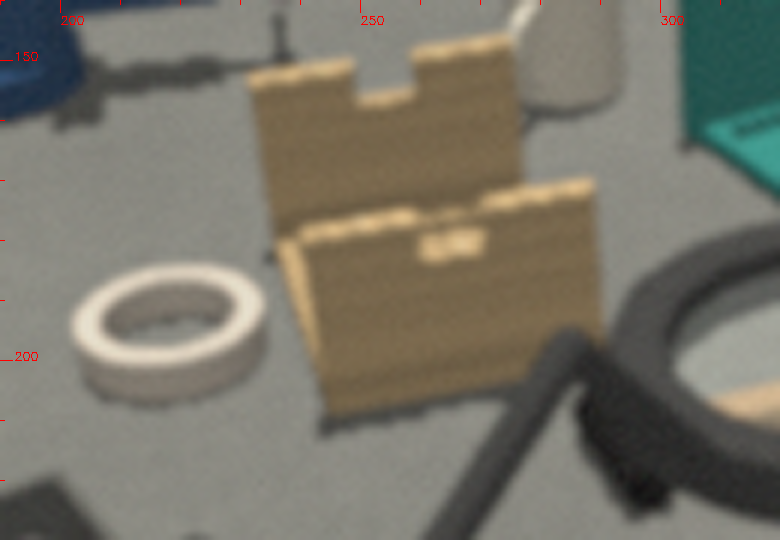

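View pics/c4.png

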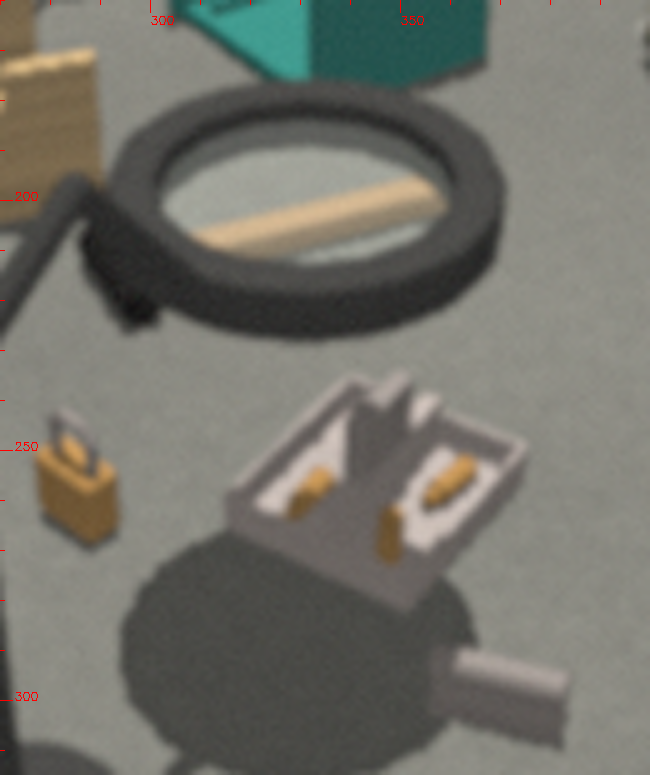

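```bash
python3 - <<'E'
from h import *
def S(f,x0,y0,s,pts,z,nm):
    for p in pts:
        P=plane(f,(x0+p[0]/s-0.5+.5/s,y0+p[1]/s-.5+.5/s),z); print(nm,p,(P*1000).round(1))
S('scene0',205,150,6,[(55,232),(215,108),(125,183),(158,150),(325,328),(475,190),(390,268),(413,235)],.106,'box top')
S('scene0',205,150,6,[(85,378),(345,478),(487,345)],0,'box bot')
S('scene0',205,150,6,[(620,355),(755,162),(632,362),(770,180)],.024,'mallet top')
S('scene0',205,150,6,[(565,350),(685,385)],.028,'mhead top')
S('side0',190,140,6,[(245,75),(353,65),(413,50),(510,38),(300,235),(415,212),(482,200),(595,185)],.106,'sd box top')
S('side0',190,140,6,[(325,415)],0,'sd bot')
S('scene0',330,160,6,[(163,303),(340,290),(403,410),(212,440)],.022,'caddy rim')
S('scene0',330,160,6,[(218,467),(405,447)],0,'caddy bot')
S('side0',270,160,5,[(230,495),(352,377),(525,445)],.022,'sd caddy rim')
S('side0',270,160,5,[(405,608)],0,'sd bot')
S('scene0',330,160,6,[(280,268)],.07,'fin')
S('side0',270,160,5,[(403,375)],.07,'fin')
S('scene0',330,160,6,[(193,110),(550,130)],.224,'lamp')
S('side0',270,160,5,[(105,170),(505,190),(300,80)],.238,'sd lamp')
S('scene0',330,160,6,[(400,250)],.21,'lamp')
# hull
c=np.load('pics/scene0.npz');print(c['K'],c['d'])
E
```

```text
box top (55, 232) [ 608.5 -360.6  106. ]
box top (215, 108) [ 465.6 -318.2  106. ]
box top (125, 183) [ 554.1 -340.8  106. ]
box top (158, 150) [ 517.1 -335.   106. ]
box top (325, 328) [ 663.2 -185.7  106. ]
box top (475, 190) [ 520.5 -140.8  106. ]
box top (390, 268) [ 604.2 -167.2  106. ]
box top (413, 235) [ 571.3 -163.4  106. ]
box bot (85, 378) [ 607.2 -359.7    0. ]
box bot (345, 478) [ 662.3 -183.2    0. ]
box bot (487, 345) [ 529.5 -135.2   -0. ]
mallet top (620, 355) [553.  -48.6  24. ]
mallet top (755, 162) [333.7  -2.   24. ]
mallet top (632, 362) [558.1 -40.4  24. ]
mallet top (770, 180) [352.9  10.8  24. ]
mhead top (565, 350) [559.7 -79.9  28. ]
mhead top (685, 385) [577.8  -5.7  28. ]
sd box top (245, 75) [ 606.6 -361.6  106. ]
sd box top (353, 65) [ 552.9 -335.9  106. ]
sd box top (413, 50) [ 517.  -332.2  106. ]
sd box top (510, 38) [ 465.6 -312.   106. ]
sd box top (300, 235) [ 661.5 -182.2  106. ]
sd box top (415, 212) [ 604.9 -167.9  106. ]
sd box top (482, 200) [ 571.9 -158.1  106. ]
sd box top (595, 185) [ 518.1 -136.6  106. ]
sd bot (325, 415) [ 663.3 -179.9  
[... 205 characters left out ...]
  0. ]
caddy bot (405, 447) [598.5 264.5   0. ]
sd caddy rim (230, 495) [631.3 164.   22. ]
sd caddy rim (352, 377) [522.3 124.8  22. ]
sd caddy rim (525, 445) [485.4 223.6  22. ]
sd bot (405, 608) [596.2 261.8   0. ]
fin (280, 268) [540.6 184.2  70. ]
fin (403, 375) [538.6 186.8  70. ]
lamp (193, 110) [625.9 128.3 224. ]
lamp (550, 130) [607.7 302.6 224. ]
sd lamp (105, 170) [689.9 161.1 238. ]
sd lamp (505, 190) [562.2 277.7 238. ]
sd lamp (300, 80) [575.4 149.6 238. ]
lamp (400, 250) [702.7 231.9 210. ]
[[363.54447955   0.         320.95903457]
 [  0.         363.54447955 198.49472088]
 [  0.           0.           1.        ]] [-0.04248795  0.          0.          0.          0.        ]
```

```bash
python3 -m crank '30 -28 0 0 0 0.0574 50; 30 -28 0 0 0 0.0574 50; 30 -28 0 0 0 0.0574 50; 30 -28 0 0 0 0.0574 50; 30 -28 0 0 0 0.0574 50' && python3 -m crank '30 -28 0 0 0 0.0574 50; 30 -28 0 0 0 0.0574 50; 30 -28 0 0 0 0.0574 50; 30 -28 0 0 0 0.0574 50; 30 -28 0 0 0 0.0574 50'
python3 - <<'E'
from h import *
snap('wrist','w1'); print(ctrl.state()['joint_positions'].round(3))
E
```

```text
time: 0.57
eef_pos: [0.2799, 0.393, 0.2004]
orientation: [-3.141, -0.0, -3.088]
force: [0.3, 0.9, -0.4]
gripper_width: 0.0502
time: 0.98
eef_pos: [0.4301, 0.2529, 0.2005]
orientation: [3.142, 0.0, -2.802]
force: [-0.4, 2.0, -0.1]
gripper_width: 0.0498
[ 0.448  0.189  1.659 -0.002  1.293 -1.465]
```

View pics/w1.png

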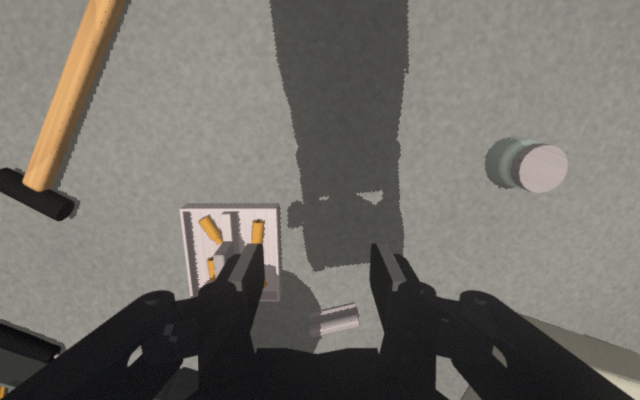

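The wrist view shows the caddy's -x rim edge from (180,206) to (279,206), fin near (230,245), and the mallet's handle and head around (37,193). I'll compute all three.

```bash
python3 - <<'E'
from h import *
for uv in [(180,206),(279,206),(281,300)]: print('rim',(plane('w1',uv,.022)*1000).round(1))
for uv in [(213,263),(233,212),(222,212)]: print('fin/post',(plane('w1',uv,.07)*1000).round(1))
for uv in [(23,183),(54,191),(88,0),(132,0)]: print('mal',(plane('w1',uv,.024)*1000).round(1))
for uv in [(0,168),(0,195),(74,202),(66,218)]: print('head',(plane('w1',uv,.014)*1000).round(1))
E
python3 - <<'E'
import cv2
im=cv2.imread('pics/w1.png')[190:310,160:300]; cv2.imwrite('pics/w1c.png',cv2.resize(im,None,fx=5,fy=5,interpolation=cv2.INTER_CUBIC))
E
```

```text
rim [516.2 118.6  22. ]
rim [478.8 224.2  22. ]
rim [593.1 263.1  22. ]
fin/post [544.2 179.5  70. ]
fin/post [484.2 184.3  70. ]
fin/post [487.8 174.1  70. ]
mal [548.1 -53.2  24. ]
mal [545.7 -18.7  24. ]
mal [342.6 -12.3  24. ]
mal [328.8  28.2  24. ]
head [544.4 -88.3  14. ]
head [577.1 -85.8  14. ]
head [556.3  -1.8  14. ]
head [579.3  -8.1  14. ]
```

View pics/w1c.png

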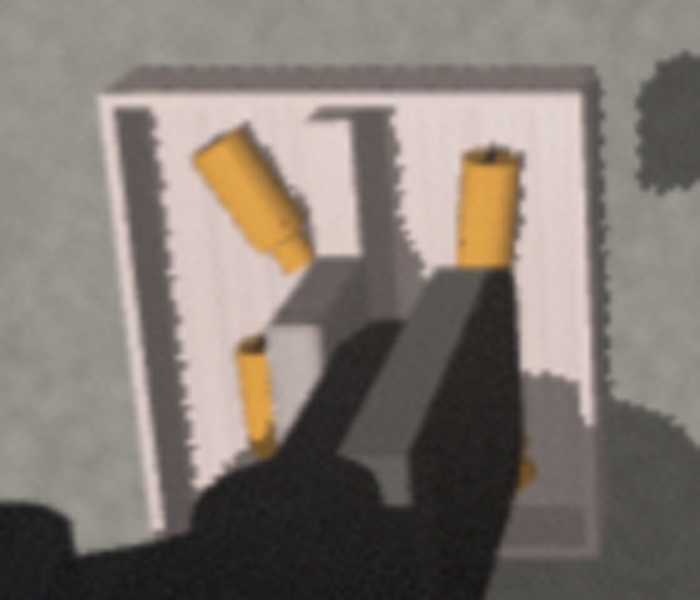

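```bash
python3 - <<'E'
from h import *
for uv in [(180,208.6),(277,208.6),(280,300.6)]: print('rim',(plane('w1',uv,.022)*1000).round(1))
for uv in [(214,254.4),(225,254.4)]: print('fin -x end',(plane('w1',uv,.07)*1000).round(1))
E
```

```text
rim [519.2 119.3  22. ]
rim [482.5 223.   22. ]
rim [594.3 262.2  22. ]
fin -x end [534.5 178.1  70. ]
fin -x end [530.7 188.6  70. ]
```

```bash
python3 -m crank '14.6 -16.6 -12.8 0.0368 -0.1054 0 50; 14.6 -16.6 -12.8 0.0368 -0.1054 0 50; 14.6 -16.6 -12.8 0.0368 -0.1054 0 50; 14.6 -16.6 -12.8 0.0368 -0.1054 0 50; 14.6 -16.6 -12.8 0.0368 -0.1054 0 50'
python3 - <<'E'
from h import *
from scipy.spatial.transform import Rotation as Ro
snap('wrist','w2'); s=ctrl.state(); print(s['eef_pos'],s['joint_positions'].round(3)); print(Ro.from_euler('xyz',s['orientation']).as_matrix().round(3))
E
```

```text
time: 1.45
eef_pos: [0.5025, 0.1705, 0.1369]
orientation: [-3.138, 0.565, -2.804]
force: [2.1, 1.6, 0.1]
gripper_width: 0.0498
[0.50248373 0.16789183 0.13306705] [ 0.224  0.064  2.088  0.136  0.424 -1.791]
[[-0.793 -0.328  0.513]
 [-0.279  0.945  0.174]
 [-0.541 -0.005 -0.841]]
```

View pics/w2.png

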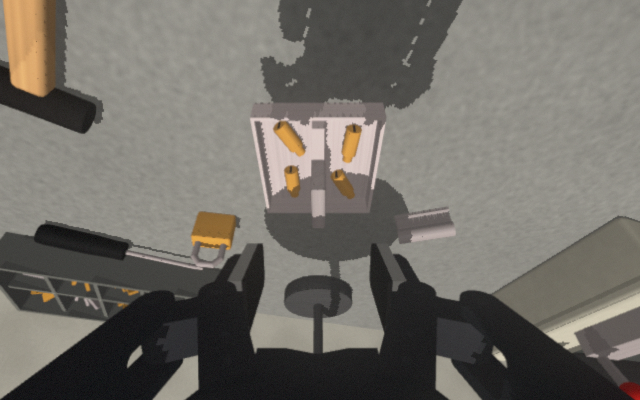

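```bash
python3 -m crank '6 2.1 -10.2 0 0 0 50; 6 2.1 -10.2 0 0 0 50; 6 2.1 -10.2 0 0 0 50; 6 2.1 -10.2 0 0 0 50; 6 2.1 -10.2 0 0 0 50' && python3 -m crank '6 2.1 -10.2 0 0 0 50; 6 2.1 -10.2 0 0 0 50; 6 2.1 -8 0 0 0 50; 4 2 -5 0 0 0 50; 0 0 0 0 0 0 50'
python3 - <<'E'
from h import *
snap('wrist','w3'); s=ctrl.state(); print(s['eef_pos'])
for uv in [(319,235)]: print((plane('w3',uv,.07)*1000).round(1))
E
```

```text
time: 1.92
eef_pos: [0.5322, 0.1822, 0.0848]
orientation: [-3.141, 0.558, -2.804]
force: [-0.3, -1.1, 0.9]
gripper_width: 0.05
time: 2.33
eef_pos: [0.554, 0.1906, 0.051]
orientation: [-3.141, 0.557, -2.804]
force: [0.2, 0.0, 0.7]
gripper_width: 0.0499
[0.55383039 0.1905239  0.0515988 ]
[528.6 182.1  70. ]
```

View pics/w3.png

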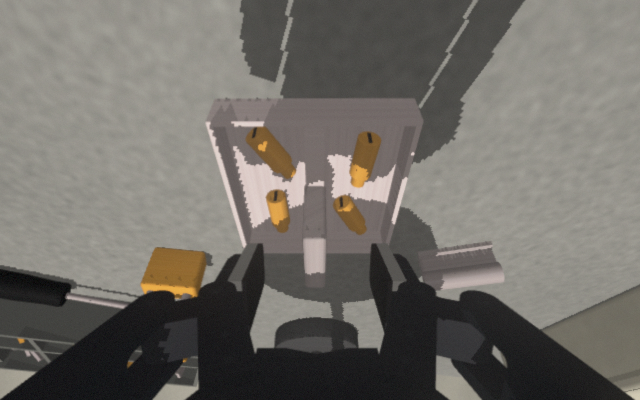

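```bash
python3 -m crank '5 1.6 -9 0 0 0 50; 4 1.4 -8 0 0 0 50; 0 0 0 0 0 0 35; 0 0 0 0 0 0 20; 0 0 0 0 0 0 0' && python3 -m crank '0 0 0 0 0 0 0; 0 0 0 0 0 0 0; 0 0 0 0 0 0 0; 0 0 0 0 0 0 0; 0 0 0 0 0 0 0'
python3 - <<'E'
from h import *
snap('wrist','w4'); s=ctrl.state(); print(s['eef_pos'],s['gripper_width'],s['force'])
E
```

```text
time: 2.8
eef_pos: [0.5629, 0.1934, 0.0354]
orientation: [-3.141, 0.558, -2.804]
force: [0.8, 0.2, 0.1]
gripper_width: 0.0143
time: 3.22
eef_pos: [0.563, 0.1934, 0.0355]
orientation: [-3.141, 0.559, -2.804]
force: [-4.8, -2.8, 6.6]
gripper_width: 0.0101
[0.56302689 0.193409   0.03549996] 0.009999581297196858 [-5.77036342 -2.38326735  5.24230694]
```

View pics/w4.png

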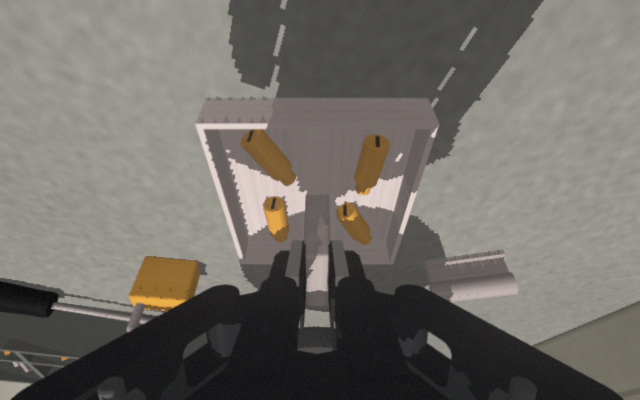

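```bash
python3 -m crank '0 0 2 0 0 0 0; 0 0 3 0 0 0 0; 0 0 3 0 0 0 0; 0 0 3 0 0 0 0; 0 0 1 0 0 0 0'
python3 - <<'E'
from h import *
snap('wrist','w5');snap('side','s5'); s=ctrl.state(); print(s['eef_pos'],s['gripper_width'],s['force'],s['ft_torque'])
import cv2
a=cv2.imread('pics/w5.png');b=cv2.imread('pics/s5.png')[180:340,240:460];b=cv2.resize(b,None,fx=2.5,fy=2.5)
c=np.zeros((400,640+550,3),np.uint8);c[:,:640]=a;c[:,640:]=b;cv2.imwrite('pics/v5.png',cv2.resize(c,(800,269),interpolation=cv2.INTER_AREA))
E
```

```text
time: 3.68
eef_pos: [0.5631, 0.1935, 0.0476]
orientation: [-3.141, 0.558, -2.804]
force: [0.1, -0.7, -4.5]
gripper_width: 0.0099
[0.56308047 0.1934817  0.04733586] 0.009871949298323572 [ 0.20898949 -0.35001768 -4.47978013] [-0.21458139  0.71781334  0.00917509]
```

View pics/v5.png

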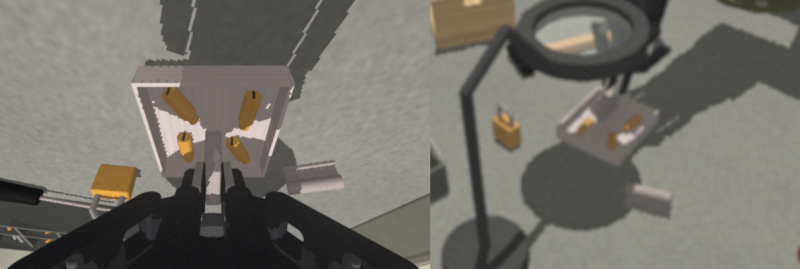

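```bash
python3 -m crank '-5.7 -2 0 0 0 0 0; -11.3 -4 0 0 0 0 0; -17 -6 0 0 0 0 0; -17 -6 0 0 0 0 0; -17 -6 0 0 0 0 0' && python3 -m crank '-17 -6 2 0 0 0 0; -17 -6 5 0 0 0 0; -17 -6 8 0 0 0 0; -11.3 -4 10 0 0 0 0; -5.7 -2 10 0 0 0 0'
python3 - <<'E'
from h import *
snap('wrist','w6'); s=ctrl.state(); print(s['eef_pos'],s['joint_positions'].round(2),s['force'])
E
```

```text
time: 4.2
eef_pos: [0.4936, 0.169, 0.0467]
orientation: [-3.141, 0.558, -2.804]
force: [-0.3, -0.5, -4.1]
gripper_width: 0.0099
time: 4.62
eef_pos: [0.425, 0.1449, 0.0817]
orientation: [-3.141, 0.557, -2.804]
force: [0.0, 0.9, -4.1]
gripper_width: 0.0099
[0.42565808 0.14502605 0.0836064 ] [ 0.2  -0.01  2.31  0.24  0.3  -1.91] [ 2.34455402 -0.32052278 -2.68176653]
```

View pics/w6.png

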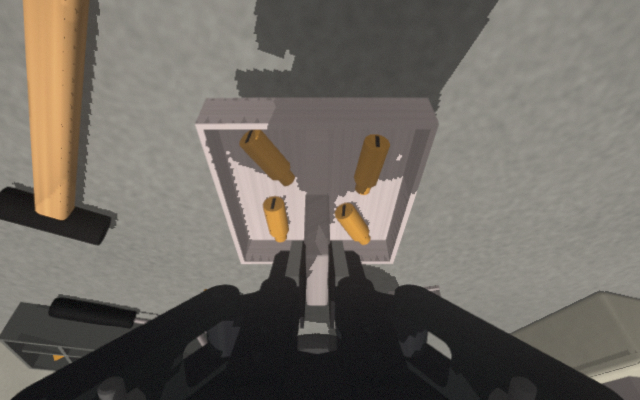

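```bash
python3 -m crank '1 -4 4 0 0 -0.01 0; 3 -9 8 0 0 -0.02 0; 5 -14 10 0 0 -0.03 0; 6 -17 12 0 0 -0.03 0; 6 -17 12 0 0 -0.03 0' && python3 -m crank '6 -18 7 0 0 -0.028 0; 6 -18 7 0 0 -0.028 0; 6 -18 7 0 0 -0.028 0; 6 -18 7 0 0 -0.028 0; 6 -18 7 0 0 -0.028 0'
python3 - <<'E'
from h import *
s=ctrl.state(); print(s['eef_pos'],s['orientation'],s['joint_positions'].round(2),s['force'])
E
```

```text
time: 5.08
eef_pos: [0.4482, 0.0837, 0.128]
orientation: [-3.141, 0.557, -2.925]
force: [0.2, 0.4, -4.6]
gripper_width: 0.0098
time: 5.5
eef_pos: [0.4784, -0.0067, 0.1629]
orientation: [-3.141, 0.558, -3.066]
force: [0.7, 0.4, -3.8]
gripper_width: 0.0101
[ 0.47839043 -0.00672616  0.16290762] [-3.14102652  0.55770486 -3.06616444] [-0.16 -0.1   2.16  0.24  0.55 -1.98] [ 0.70186178  0.38762237 -3.8084413 ]
```

```bash
python3 -m crank '6 -18 0.4 0 0 -0.028 0; 6 -18 0.4 0 0 -0.028 0; 6 -18 0.4 0 0 -0.028 0; 6 -18 0.4 0 0 -0.028 0; 6 -18 0.4 0 0 -0.028 0' && python3 -m crank '6.4 -18 0 0 0 -0.028 0; 6.4 -18 0 0 0 -0.028 0; 6.4 -18 0 0 0 -0.028 0; 6.4 -18 0 0 0 -0.028 0; 6.4 -18 0 0 0 -0.028 0' && python3 -m crank '7 -18 0 0 0 -0.03 0; 7 -18 0 0 0 -0.03 0; 6 -14 0 0 0 -0.025 0; 5 -10 0 0 0 -0.015 0; 3 -6 0 0 0 -0.005 0'
python3 - <<'E'
from h import *
snap('wrist','w7');snap('side','s7');snap('scene','c7')
s=ctrl.state(); print(s['eef_pos'],s['orientation'],s['joint_positions'].round(2),s['force'])
def c(f,x0,y0,x1,y1,s,o):
    im=cv2.imread(f'pics/{f}.png')[y0:y1,x0:x1]; im=cv2.resize(im,None,fx=s,fy=s,interpolation=cv2.INTER_CUBIC); cv2.imwrite(f'pics/{o}.png',im)
c('c7',200,120,330,250,5,'c7c'); c('s7',200,90,340,220,5,'s7c')
E
```

```text
time: 5.92
eef_pos: [0.5083, -0.0968, 0.1644]
orientation: [-3.141, 0.557, 3.077]
force: [-0.3, 0.1, -5.2]
gripper_width: 0.0102
time: 6.33
eef_pos: [0.5403, -0.1868, 0.1641]
orientation: [-3.141, 0.557, 2.937]
force: [0.3, -0.7, -4.1]
gripper_width: 0.0104
time: 6.75
eef_pos: [0.5684, -0.2526, 0.1642]
orientation: [-3.141, 0.557, 2.833]
force: [0.5, -0.8, -5.4]
gripper_width: 0.0101
[ 0.56790204 -0.25138031  0.16445133] [-3.14114552  0.55723574  2.83422669] [-0.53  0.22  1.81  0.21  0.57 -1.94] [-0.56490536 -0.71329011 -4.99351015]
```

View pics/w7.png

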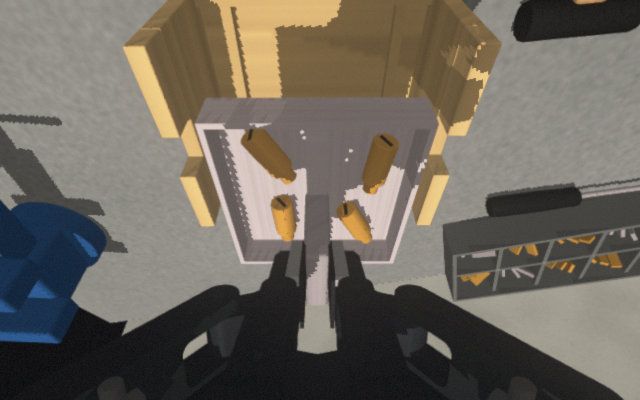

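View pics/c7c.png

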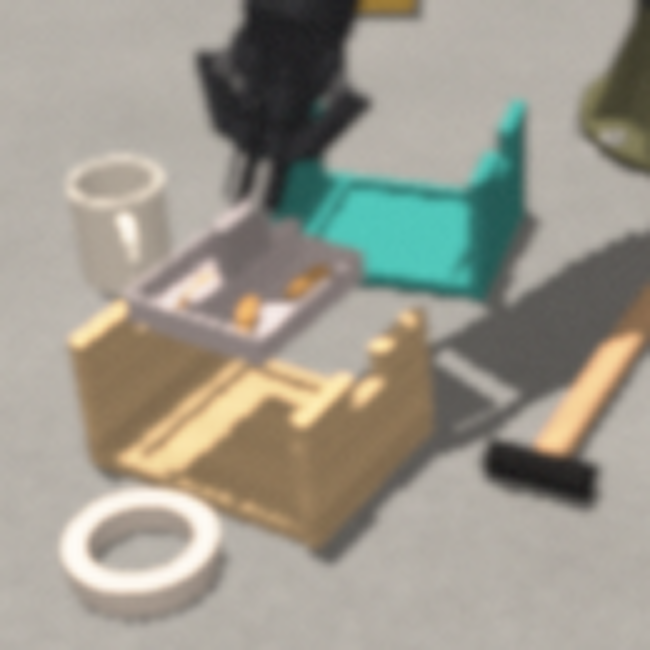

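View pics/s7c.png

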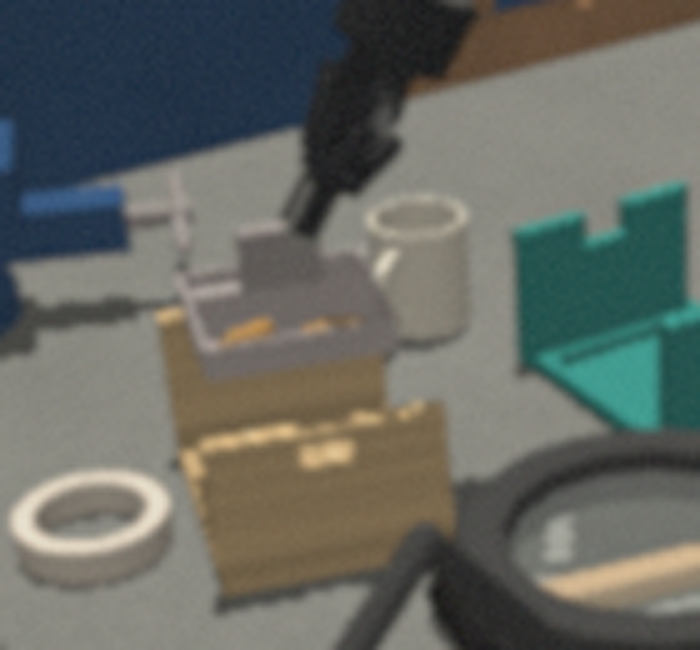

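```bash
python3 - <<'E'
import cv2
im=cv2.imread('pics/w7.png')[0:240,110:510]; cv2.imwrite('pics/w7c.png',cv2.resize(im,None,fx=2,fy=2,interpolation=cv2.INTER_CUBIC))
E
```

```text
(no output)
```

View pics/w7c.png

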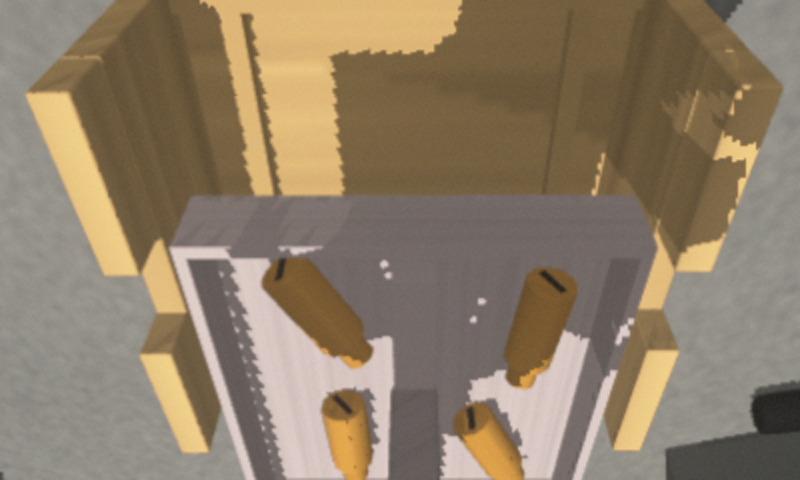

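```bash
python3 - <<'E'
from h import *
P=lambda x,y,z:(plane('w7',(110+x/2-.25,y/2-.25),z)[:2]*1000).round(1)
L=[P(*p,.106) for p in [(28,94),(106,276),(142,352),(182,452)]]
R=[P(*p,.106) for p in [(782,92),(713,271),(678,349),(640,449)]]
print(L);print(R)
L,R=np.array(L),np.array(R)
print('len',np.linalg.norm(L[3]-L[0]),np.linalg.norm(R[3]-R[0]),'sep',[np.linalg.norm(a-b).round(1) for a,b in zip(L,R)],'centre',((L+R)/2), 'mean',(L[0]+L[3]+R[0]+R[3])/4, (L[1]+L[2]+R[1]+R[2])/4)
d=L[3]-L[0]+R[3]-R[0]; e=(R-L).sum(0); print('yaw',np.degrees(np.arctan2(d[1],d[0])),np.degrees(np.arctan2(-e[0],e[1])))
c1,c2=P(170,246,.151),P(658,246,.151); b1,b2=P(190,197,.129),P(640,197,.129)
q=np.array([[243,263],[393,263]]); r=[(plane('w7',u,.151)[:2]*1000).round(1) for u in q]
print('caddy rim',c1,c2,r,'bot',b1,b2,np.linalg.norm(c1-c2),np.degrees(np.arctan2(-(c2-c1)[0],(c2-c1)[1])),'ctr',(c1+c2+r[0]+r[1])/4)
c=np.array([.953,-.302]); print('ctr from -x edges',(c1+c2)/2+60*c,(b1+b2)/2+60*c)
E
```

```text
[array([ 460.9, -321.8]), array([ 515.1, -338.8]), array([ 547. , -347.7]), array([ 601.6, -366.1])]
[array([ 518.5, -139.5]), array([ 571.5, -155.3]), array([ 603.1, -166.5]), array([ 657.7, -182.7])]
len 147.50925394699823 145.74937392661423 sep [np.float64(191.2), np.float64(192.0), np.float64(189.7), np.float64(191.8)] centre [[ 489.7  -230.65]
 [ 543.3  -247.05]
 [ 575.05 -257.1 ]
 [ 629.65 -274.4 ]] mean [ 559.675 -252.525] [ 559.175 -252.075]
yaw -17.35985223439345 -17.207403834399276
caddy rim [ 488.5 -284.7] [ 521.5 -181.2] [array([ 601.1, -318.8]), array([ 633.5, -216.9])] bot [ 488.9 -285.8] [ 522.6 -180.1] 108.63355835099944 -17.684392026557745 ctr [ 561.15 -250.4 ]
ctr from -x edges [ 562.18 -251.07] [ 562.93 -251.07]
```

```bash
python3 -m crank '-0.5 -0.5 -4 0 0 0.005 0; -0.5 -0.5 -8 0 0 0 0; -0.5 0 -12 0 0 0 0; 0 0 -12 0 0 0 0; 0 0 -12 0 0 0 0' && python3 -m crank '0 0 -12 0 0 0 0; 0 0 -12 0 0 0 0; 0 0 -10 0 0 0 0; 0 0 -6 0 0 0 0; 0 0 -4 0 0 0 0'
python3 - <<'E'
from h import *
snap('wrist','w8');snap('side','s8');snap('scene','c8')
s=ctrl.state(); print(s['eef_pos'],s['orientation'],s['force'])
def c(f,x0,y0,x1,y1,s,o):
    im=cv2.imread(f'pics/{f}.png')[y0:y1,x0:x1]; im=cv2.resize(im,None,fx=s,fy=s,interpolation=cv2.INTER_CUBIC); cv2.imwrite(f'pics/{o}.png',im)
c('c8',200,150,300,250,6,'c8c'); c('w8',110,0,510,280,2,'w8c')
E
```

```text
time: 7.32
eef_pos: [0.5661, -0.2521, 0.116]
orientation: [-3.141, 0.558, 2.84]
force: [0.3, 0.0, -4.3]
gripper_width: 0.0101
time: 7.73
eef_pos: [0.5662, -0.2522, 0.072]
orientation: [-3.141, 0.557, 2.839]
force: [0.8, -0.1, -4.6]
gripper_width: 0.0098
[ 0.56658192 -0.25253996  0.07316405] [-3.14081925  0.55826343  2.83906334] [ 0.22501531 -0.15718877 -5.89926088]
```

View pics/c8c.png

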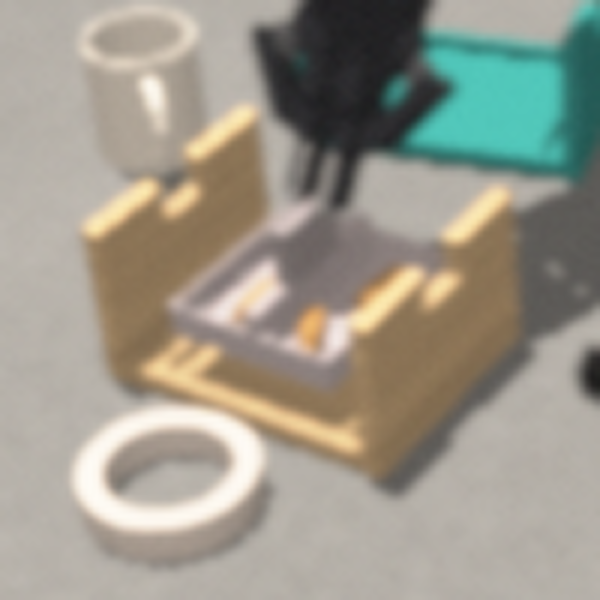

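View pics/w8c.png

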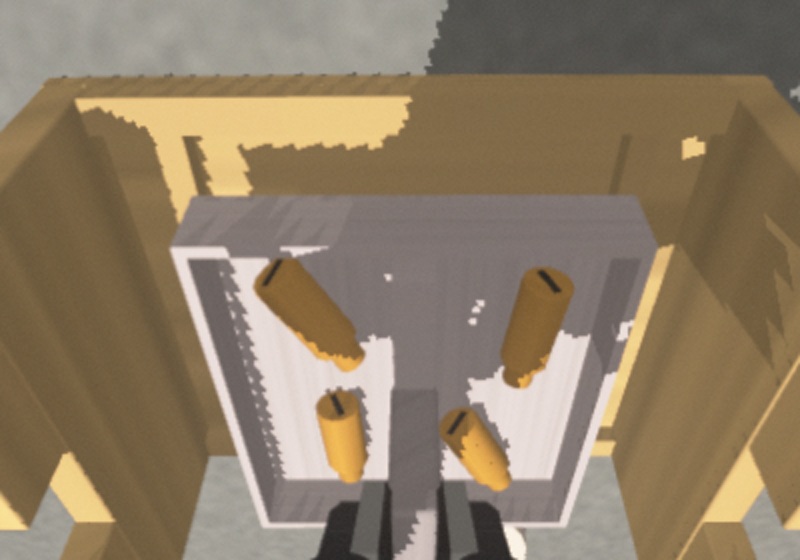

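```bash
python3 - <<'E'
from h import *
P=lambda x,y,z:(plane('w8',(110+x/2-.25,y/2-.25),z)[:2]*1000)
cx=np.array([np.cos(-.301),np.sin(-.301)]);cy=np.array([-cx[1],cx[0]]);o=np.array([562,-251.])
def loc(p): q=p-o; return np.array([q@cx,q@cy]).round(1)
for n,p in {'floor -x bot L':(47,78,0),'floor -x bot R':(768,76,0),'-x top?L z20':(80,97,.02),'z6':(80,97,.006),'+x edge L z6':(208,456,.006),'z20':(208,456,.02),'+xR z6':(610,456,.006),'curbL in top':(185,137,.014),'curbL in top20':(185,137,.02),'curbR':(628,137,.014),'curbR20':(628,137,.02),'curbR6':(628,137,.006),'curbL200':(200,137,.006)}.items(): print(n,loc(P(*p)))
z=.0735-.0355
for n,p in {'cad topL':(170,246,z+.022),'cad topR':(658,246,z+.022),'botL':(190,197,z),'botR':(638,197,z),'+xL':(264,525,z+.022),'+xR':(566,525,z+.022)}.items(): print(n,loc(P(*p)))
E
```

```text
floor -x bot L [-75.7 -99.6]
floor -x bot R [-76.   94.8]
-x top?L z20 [-78.8 -82.3]
z6 [-73.  -89.4]
+x edge L z6 [ 83.4 -91.9]
z20 [ 65.1 -84.6]
+xR z6 [83.4 86.1]
curbL in top [-65.7 -61.3]
curbL in top20 [-68.5 -59.1]
curbR [-65.5  56.4]
curbR20 [-68.4  54.3]
curbR6 [-61.7  59.1]
curbL200 [-61.8 -60. ]
cad topL [-62.8 -54.3]
cad topR [-62.7  53.4]
botL [-61.9 -55.2]
botR [-61.8  54.3]
+xL [ 52.8 -53.4]
+xR [52.8 52.9]
```

```bash
python3 -m crank '0.4 -1.2 -4 0 0 0 0; 0.4 -1.2 -5 0 0 0 0; 0 0 -5 0 0 0 0; 0 0 -5 0 0 0 0; 0 0 -4 0 0 0 0'
python3 - <<'E'
from h import *
s=ctrl.state(); print(s['eef_pos'],s['orientation'],s['force'])
snap('wrist','w9')
im=cv2.imread('pics/w9.png')[0:280,110:510]; cv2.imwrite('pics/w9c.png',cv2.resize(im,None,fx=2,fy=2,interpolation=cv2.INTER_CUBIC))
E
```

```text
time: 8.3
eef_pos: [0.5671, -0.2549, 0.0493]
orientation: [-3.141, 0.558, 2.839]
force: [0.3, -1.0, -5.2]
gripper_width: 0.0102
[ 0.56712407 -0.25489933  0.04926384] [-3.14095408  0.55760377  2.83884228] [ 0.25650446 -1.04782001 -5.18314425]
```

View pics/w9c.png

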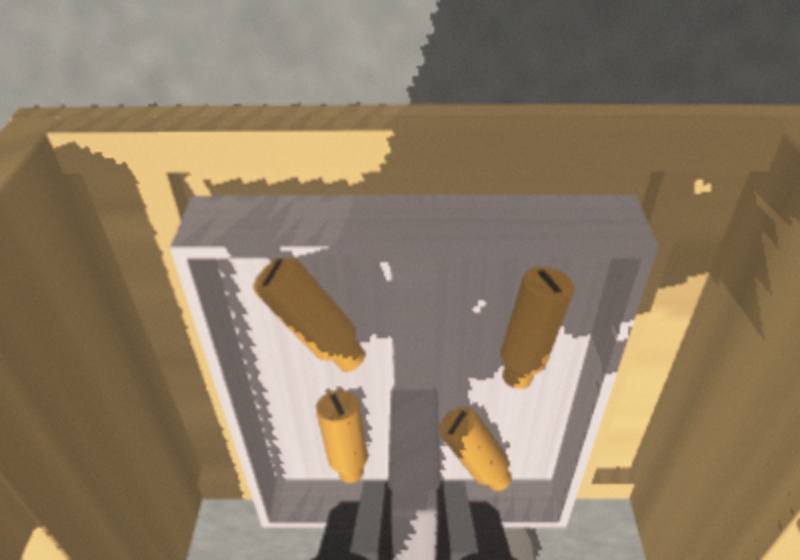

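```bash
python3 - <<'E'
from h import *
P=lambda x,y,z:(plane('w9',(110+x/2-.25,y/2-.25),z)[:2]*1000)
cx=np.array([np.cos(-.301),np.sin(-.301)]);cy=np.array([-cx[1],cx[0]]);o=np.array([562,-251.])
def loc(p): q=p-o; return np.array([q@cx,q@cy]).round(1)
for n,p in {'curb -xL':(169,172,.014),'curb -xR':(660,172,.014),'cad botL':(190,197,.0138),'cad botR':(638,197,.0138),'+x curb':(612,470,.014),'+x curb6':(612,485,.006),'+x outer L':(205,498,.014),'+x outer R':(632,498,.014),'floor -x L':(14,110,0),'rim+x':(264,525,.0358),'rim -x':(172,246,.0358)}.items(): print(n,loc(P(*p)))
E
```

```text
curb -xL [-66.2 -61.3]
curb -xR [-66.1  56.2]
cad botL [-59.4 -58. ]
cad botR [-59.3  52.6]
+x curb [53.7 71.4]
+x curb6 [74.8 77.7]
+x outer L [ 72.3 -85.8]
+x outer R [72.3 83.5]
floor -x L [ -75.3 -100.6]
rim+x [ 56.9 -56.3]
rim -x [-60.2 -56.7]
```

```bash
python3 -m crank '-1.1 0.3 -1 0 0 0 0; 0 0 -2 0 0 0 0; 0 0 -2 0 0 0 0; 0 0 -1.5 0 0 0 0; 0 0 -1 0 0 0 0'
python3 - <<'E'
from h import *
s=ctrl.state(); print(s['eef_pos'],s['orientation'],s['force'],s['ft_torque'])
E
```

```text
time: 8.77
eef_pos: [0.5662, -0.2547, 0.0424]
orientation: [-3.141, 0.558, 2.839]
force: [0.3, -0.5, -4.5]
gripper_width: 0.0102
[ 0.5662241  -0.25465138  0.04244644] [-3.1407723   0.55819114  2.8390602 ] [ 0.31723683 -0.46950013 -4.51793964] [ 0.19738162  0.71578717 -0.04318802]
```

Below the curb tops and free; lower the last mm.

```bash
python3 -m crank '0 0 -0.5 0 0 0 0; 0 0 -0.5 0 0 0 0; 0 0 -0.5 0 0 0 0; 0 0 0 0 0 0 0; 0 0 0 0 0 0 0'
python3 - <<'E'
from h import *
s=ctrl.state(); print(s['eef_pos'],s['force'],s['ft_torque'])
E
```

```text
time: 9.18
eef_pos: [0.5664, -0.2548, 0.0415]
orientation: [-3.141, 0.559, 2.839]
force: [-3.1, 2.5, 2.1]
gripper_width: 0.0096
[ 0.56640545 -0.25475562  0.04153841] [-3.10602511  2.5246498   2.13033761] [0.28390255 0.63586088 0.04609743]
```

```bash
python3 -m crank '0 0 0 0 0 0 45; 0 0 0 0 0 0 45; 0 0 0 0 0 0 45; 0 0 0 0 0 0 45; 0 0 0 0 0 0 45'
python3 - <<'E'
from h import *
s=ctrl.state(); print(s['eef_pos'],s['orientation'],s['force'])
snap('wrist','w10')
im=cv2.imread('pics/w10.png')[0:280,110:510]; cv2.imwrite('pics/w10c.png',cv2.resize(im,None,fx=2,fy=2,interpolation=cv2.INTER_CUBIC))
E
```

```text
time: 9.6
eef_pos: [0.5664, -0.2548, 0.0412]
orientation: [-3.141, 0.559, 2.839]
force: [-0.3, 0.1, 0.8]
gripper_width: 0.045
[ 0.56635826 -0.25475368  0.04124005] [-3.14065682  0.55858944  2.83902394] [-0.3355203   0.05831889  0.75001981]
```

View pics/w10c.png

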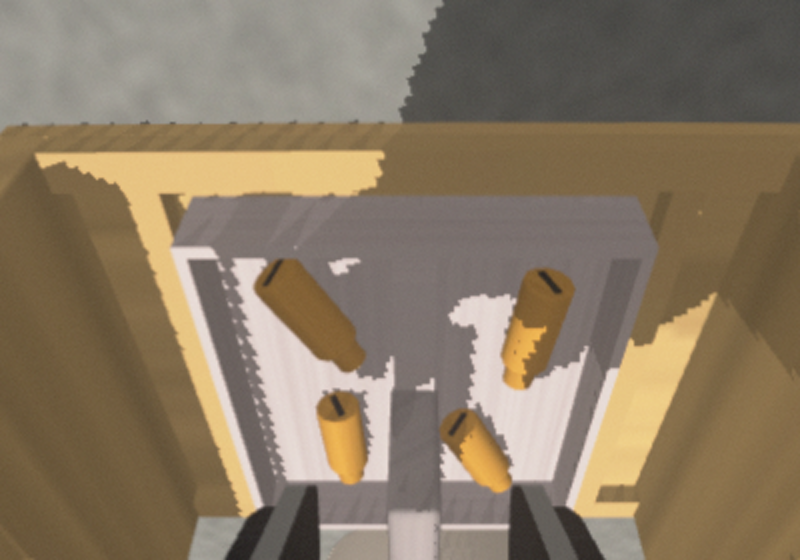

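```bash
python3 -m crank '-5 1.5 8.5 0 0 0 45; -7.6 2.4 12.7 0 0 0 45; -7.6 2.4 12.7 0 0 0 45; -7.6 2.4 12.7 0 0 0 50; -7.6 2.4 12.7 0 0 0 50' && python3 -m crank '-7.6 2.4 12.7 0 0 0 50; -7.6 2.4 12.7 0 0 0 50; -7.6 2.4 12.7 0 0 0 60; -7.6 5 20 0 0 0 60; -7.6 10 20 0 0 0 60'
python3 - <<'E'
from h import *
s=ctrl.state(); print(s['eef_pos'],s['orientation'],s['joint_positions'].round(2))
print('mug',plane('scene0',(223,155.8),.085))
snap('wrist','w11')
E
```

```text
time: 10.07
eef_pos: [0.5304, -0.2434, 0.1009]
orientation: [-3.141, 0.558, 2.839]
force: [0.1, 0.7, -0.2]
gripper_width: 0.0502
time: 10.48
eef_pos: [0.4922, -0.2216, 0.179]
orientation: [-3.141, 0.558, 2.838]
force: [0.1, 0.0, 0.3]
gripper_width: 0.0603
[ 0.49220503 -0.22156257  0.17902874] [-3.14076196  0.5576739   2.83813711] [-0.56  0.02  2.    0.24  0.59 -1.99]
mug [ 0.3639058  -0.42980966  0.085     ]
```

View pics/w11.png

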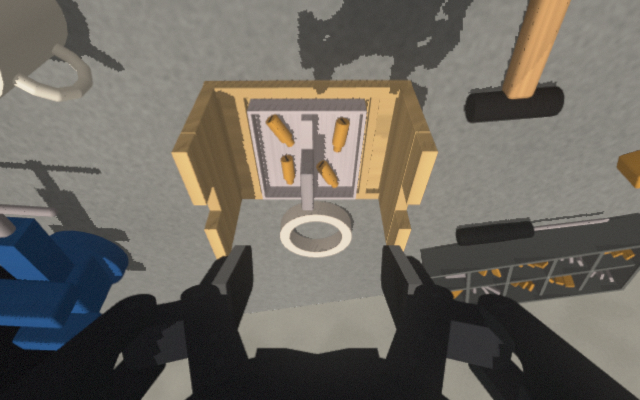

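```bash
python3 -m crank '-2 20 2 0.0332 0.1066 0 60; -2 20 2 0.0332 0.1066 0 60; -2 20 2 0.0332 0.1066 0 60; -2 20 2 0.0332 0.1066 0 60; -2 20 2 0.0332 0.1066 0 60' && python3 -m crank '-2 20 2 0 0 0.014 60; -2 20 2 0 0 0.014 60; -2 20 2 0 0 0.014 60; -2 20 2 0 0 0.014 60; -2 14 2 0 0 0.014 60'
python3 - <<'E'
from h import *
s=ctrl.state(); print(s['eef_pos'],s['orientation'],s['joint_positions'].round(2))
snap('wrist','w12'); print(tri('scene0',(187,178),'w11',(52,212)))
E
```

```text
time: 10.95
eef_pos: [0.4829, -0.1205, 0.1895]
orientation: [-3.139, -0.004, 2.839]
force: [-0.1, -0.5, 0.3]
gripper_width: 0.06
time: 11.37
eef_pos: [0.4727, -0.0259, 0.1985]
orientation: [-3.141, 0.0, 2.911]
force: [-0.1, -0.7, 0.6]
gripper_width: 0.0597
[ 0.47272351 -0.02591069  0.19845464] [-3.14073700e+00  7.91162302e-06  2.91057275e+00] [-0.13  0.13  1.73 -0.    1.28 -1.47]
(array([ 0.51203294, -0.515887  ,  0.0683864 ]), np.float64(0.00826672445488137))
```

View pics/w12.png

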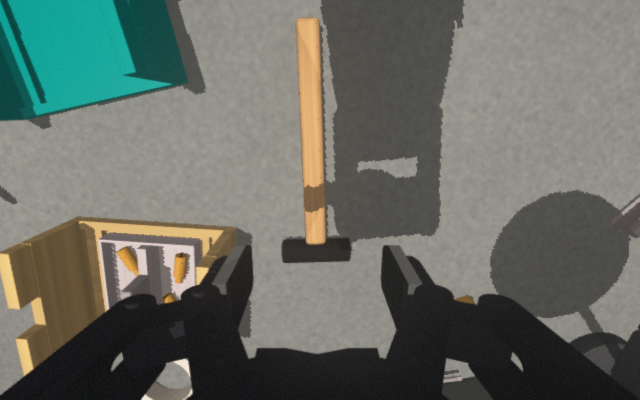

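```bash
python3 - <<'E'
from h import *
for n,uv in {'endL':(297.5,19),'endR':(319,18),'hL':(306,241),'hR':(327,241)}.items(): print(n,(plane('w12',uv,.024)*1000).round(1))
for uv in [(284,240),(350,239),(283,262),(350,261)]: print('head',(plane('w12',uv,.014)*1000).round(1))
a=(plane('w12',(308,18.5),.024));b=plane('w12',(316.5,241),.024); d=(b-a)[:2]; L=np.linalg.norm(d); u=d/L
print(L,np.arctan2(u[1],u[0]), 'x45 from end',(a[:2]+.170*u)*1000,'from head', (b[:2]-(.111-.045)*u)*1000)
E
```

```text
endL [320.2  -9.9  24. ]
endR [324.1  10.4  24. ]
hL [545.3 -56.5  24. ]
hR [550.8 -33.   24. ]
head [542.1 -82.9  14. ]
head [558.7  -6.7  14. ]
head [569.5 -91.3  14. ]
head [586.6 -12.4  14. ]
0.2302815143375892 -0.19557955529326707 x45 from end [488.89277046 -33.05511679] from head [483.28330655 -31.94381446]
```

```bash
python3 -m crank '3 -1.3 -20 0 0 0.013 60; 3 -1.3 -24 0 0 0.013 60; 3 -1.3 -24 0 0 0 60; 3 -1.3 -24 0 0 0 60; 1.5 -1.3 -24 0 0 0 60' && python3 -m crank '0 0 -24 0 0 0 60; 0 0 -20 0 0 0 60; 0 0 -14 0 0 0 60; 0 0 -8 0 0 0 60; 0 0 0 0 0 0 60'
python3 - <<'E'
from h import *
s=ctrl.state(); print(s['eef_pos'],s['orientation'],s['force'])
snap('wrist','w13')
E
```

```text
time: 11.83
eef_pos: [0.4866, -0.0342, 0.0813]
orientation: [-3.141, 0.001, 2.935]
force: [0.8, 0.2, -0.0]
gripper_width: 0.0597
time: 12.25
eef_pos: [0.4856, -0.034, 0.015]
orientation: [-3.14, -0.002, 2.935]
force: [-0.0, -0.4, 0.1]
gripper_width: 0.0599
[ 0.4855959  -0.03397047  0.01503477] [-3.14033034e+00 -2.47756960e-03  2.93489525e+00] [-0.02814832 -0.35561701  0.08421849]
```

View pics/w13.png

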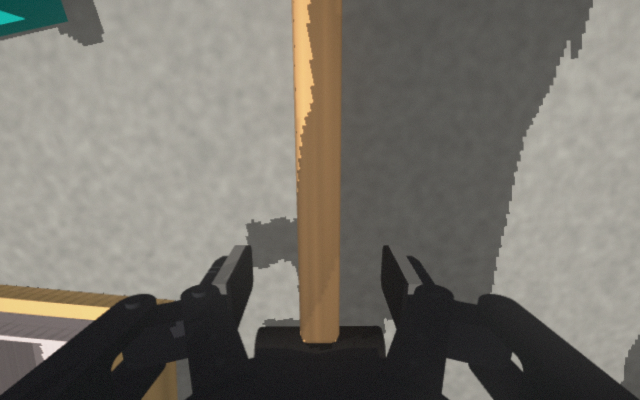

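```bash
python3 -m crank '0 0 -6 0 0 0 60; 0 0 -4 0 0 0 60; 0 0 0 0 0 0 50; 0 0 0 0 0 0 40; 0 0 0 0 0 0 15' && python3 -m crank '0 0 0 0 0 0 15; 0 0 0 0 0 0 15; 0 0 0 0 0 0 15; 0 0 0 0 0 0 15; 0 0 0 0 0 0 15' && python3 -m crank '0 0 3 0 0 0 15; 0 0 6 0 0 0 15; 0 0 10 0 0 0 15; 0 0 10 0 0 0 15; 0 0 5 0 0 0 15'
python3 - <<'E'
from h import *
s=ctrl.state(); print(s['eef_pos'],s['orientation'],s['force'],s['ft_torque'])
snap('side','s14'); snap('wrist','w14')
E
```

```text
time: 12.72
eef_pos: [0.4865, -0.0339, 0.0068]
orientation: [-3.14, 0.001, 2.935]
force: [0.1, -0.3, -0.5]
gripper_width: 0.0291
time: 13.13
eef_pos: [0.4863, -0.0338, 0.0065]
orientation: [-3.14, 0.0, 2.935]
force: [0.2, 0.2, 0.6]
gripper_width: 0.0146
time: 13.55
eef_pos: [0.4871, -0.0339, 0.0425]
orientation: [-3.141, 0.002, 2.935]
force: [-0.6, 0.2, 0.5]
gripper_width: 0.0151
[ 0.4870504  -0.03393887  0.04246091] [-3.14057552e+00  2.10077501e-03  2.93517061e+00] [-0.58763873  0.16222153  0.47013051] [ 0.01520655  0.0207069  -0.01705314]
```

View pics/w14.png

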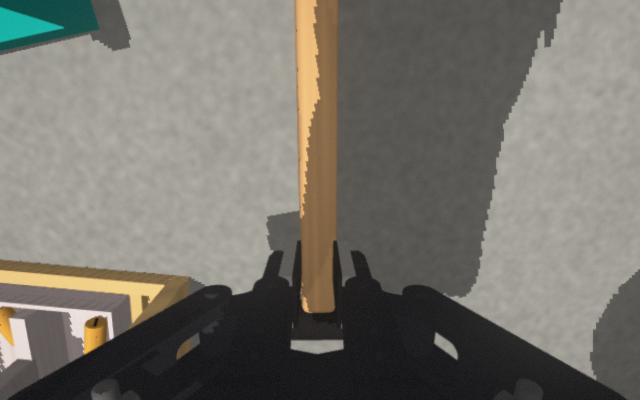

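View pics/s14.png

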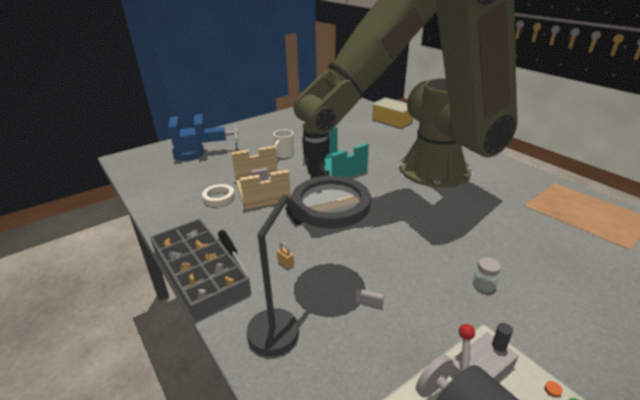

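```bash
python3 - <<'E'
from h import *
im=cv2.imread('pics/w14.png')[200:370,220:420]; cv2.imwrite('pics/w14c.png',cv2.resize(im,None,fx=4,fy=4,interpolation=cv2.INTER_CUBIC))
print((plane('w14',(302,100),.024)*1000).round(1),(plane('w14',(336.5,100),.024)*1000).round(1),(plane('w14',(302,100),.06)*1000).round(1),(plane('w14',(336.5,100),.06)*1000).round(1))
c=np.load('pics/w14.npz'); print(-c['R'].T@c['t'])
E
```

```text
[413.7 -27.7  24. ] [417.7  -8.7  24. ] [414.8 -26.3  60. ] [418.  -10.9  60. ]
[ 0.41957555 -0.02021462  0.21506148]
```

View pics/w14c.png

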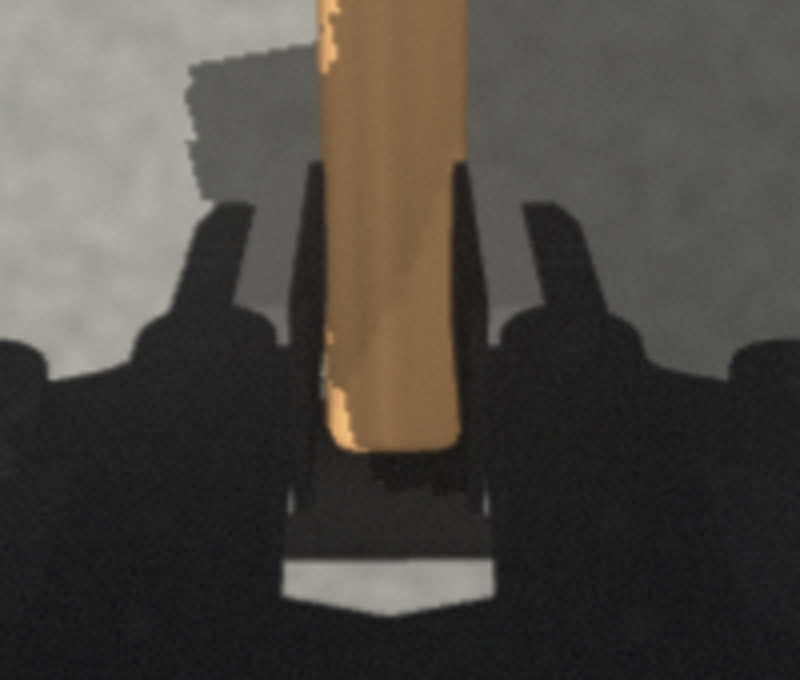

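```bash
python3 -m crank '0 0 0 0 0 0 45; 0 0 0 0 0 0 45; 0 0 0 0 0 0 45; 0 0 -10 0 0 0 45; 0 0 -10 0 0 0 45' && python3 -m crank '0 0 -10 0 0 0 45; 0 0 -6 0 0 0 45; 0 0 -3 0 0 0 45; 0 0 -2 0 0 0 45; 0 0 0 0 0 0 30' && python3 -m crank '0 0 0 0 0 0 16; 0 0 0 0 0 0 16; 0 0 0 0 0 0 16; 0 0 0 0 0 0 16; 0 0 0 0 0 0 16'
python3 - <<'E'
from h import *
s=ctrl.state(); print(s['eef_pos'],s['gripper_width'],s['force'],s['ft_torque'])
snap('wrist','w15')
im=cv2.imread('pics/w15.png')[200:370,220:420]; cv2.imwrite('pics/w15c.png',cv2.resize(im,None,fx=4,fy=4,interpolation=cv2.INTER_CUBIC))
E
```

```text
time: 14.07
eef_pos: [0.4864, -0.0339, 0.0197]
orientation: [-3.14, 0.0, 2.935]
force: [0.4, -0.3, -0.1]
gripper_width: 0.0453
time: 14.48
eef_pos: [0.4862, -0.0338, -0.0009]
orientation: [-3.14, -0.001, 2.935]
force: [0.1, 0.3, -0.3]
gripper_width: 0.0345
time: 14.9
eef_pos: [0.4864, -0.0339, -0.0003]
orientation: [-3.14, 0.0, 2.935]
force: [-0.6, 0.7, 0.2]
gripper_width: 0.0159
[ 4.86434489e-01 -3.38969625e-02 -3.08707461e-04] 0.015940614108679425 [-0.56893183  0.68951077  0.2211167 ] [-0.01200079  0.02569425 -0.02461729]
```

View pics/w15c.png

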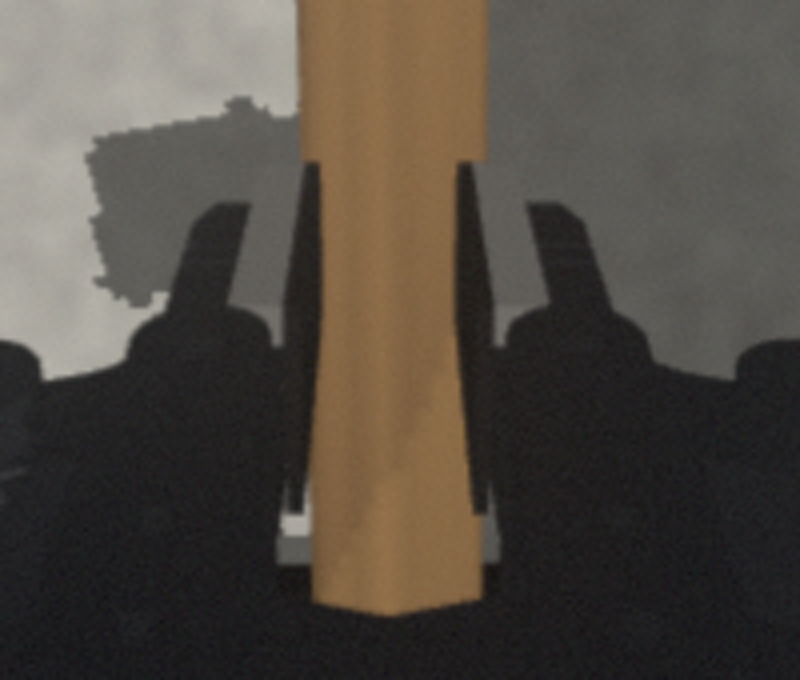

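```bash
python3 - <<'E'
from h import *
from scipy.spatial.transform import Rotation as Ro
s=ctrl.state(); R=Ro.from_euler('xyz',s['orientation']).as_matrix(); p=s['eef_pos']
for b in [0,.01,.02,.03]:
  for w in [.008,.012]:
    uv=proj('w15',[p-R[:,2]*b+R[:,1]*w+R[:,0]*.011,p-R[:,2]*b-R[:,1]*w+R[:,0]*.011]); print(b,w,((uv-[220,200])*4).round(0).tolist())
# handle edges in w15 at crop y=100 
for x in (301,487):
  for z in (.024,.018,.014): print(x,z,(plane('w15',(220+x/4,200+100/4),z)*1000).round(1))
E
```

```text
0 0.008 [[449.0, 63.0], [334.0, 63.0]]
0 0.012 [[477.0, 63.0], [306.0, 63.0]]
0.01 0.008 [[452.0, 87.0], [331.0, 87.0]]
0.01 0.012 [[482.0, 87.0], [301.0, 87.0]]
0.02 0.008 [[456.0, 114.0], [328.0, 114.0]]
0.02 0.012 [[488.0, 114.0], [296.0, 114.0]]
0.03 0.008 [[460.0, 144.0], [324.0, 144.0]]
0.03 0.012 [[494.0, 144.0], [290.0, 144.0]]
301 0.024 [470.  -41.7  24. ]
301 0.018 [472.  -42.5  18. ]
301 0.014 [473.4 -43.1  14. ]
487 0.024 [474.6 -19.6  24. ]
487 0.018 [476.8 -19.6  18. ]
487 0.014 [478.3 -19.6  14. ]
```

```bash
python3 - <<'E'
from h import *
snap('scene','c16'); s=ctrl.state(); p=s['eef_pos']; print(s['gripper_width'])
uv=proj('c16',[p,p+[0,0,.02],p+[0,0,.04],p+[0,0,.06]]); print(uv.round(1))
u,v=uv[0].astype(int); x0,y0=u-60,v-70
im=cv2.imread('pics/c16.png')[y0:y0+100,x0:x0+120]; im=cv2.resize(im,None,fx=6,fy=6,interpolation=cv2.INTER_CUBIC)
for q in uv: cv2.circle(im,tuple(int(t) for t in (q-[x0,y0])*6),3,(0,0,255),-1)
cv2.imwrite('pics/c16c.png',im)
E
```

```text
0.0158475385518898
[[315.4 203.5]
 [315.5 199.1]
 [315.6 194.7]
 [315.6 190.2]]
```

View pics/c16c.png

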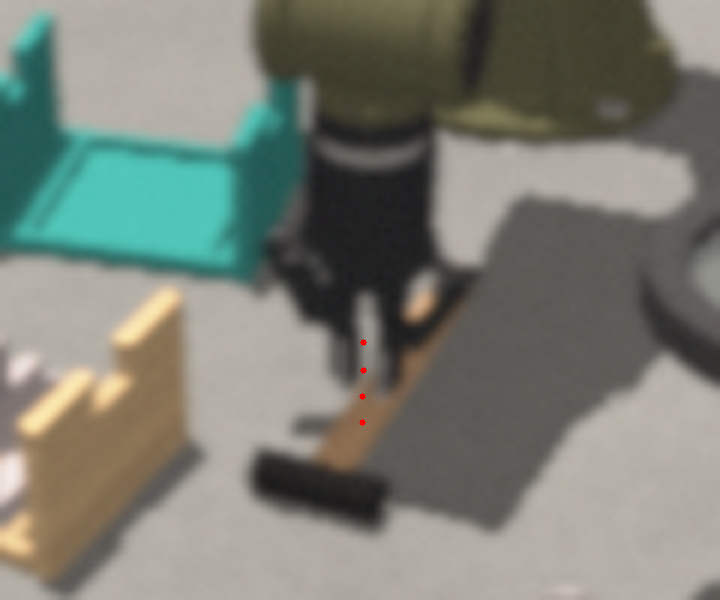

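The scene image shows the fingertips ending about 26 mm above the reported TCP. At TCP z≈0 they closed above the handle, not around it. I'll reopen, go lower while watching the force, and look again.

```bash
python3 -m crank '0 0 0 0 0 0 45; 0 0 0 0 0 0 45; 0 0 0 0 0 0 45; 0 0 -4 0 0 0 45; 0 0 -4 0 0 0 45' && python3 -m crank '0 0 -3 0 0 0 45; 0 0 -3 0 0 0 45; 0 0 -2 0 0 0 45; 0 0 0 0 0 0 45; 0 0 0 0 0 0 45'
python3 - <<'E'
from h import *
snap('scene','c17'); s=ctrl.state(); p=s['eef_pos']; print(p,s['force'])
x0,y0=255,133
im=cv2.imread('pics/c17.png')[y0:y0+100,x0:x0+120]; cv2.imwrite('pics/c17c.png',cv2.resize(im,None,fx=6,fy=6,interpolation=cv2.INTER_CUBIC))
E
```

```text
time: 15.42
eef_pos: [0.4864, -0.0339, -0.0087]
orientation: [-3.14, 0.0, 2.935]
force: [-0.0, 0.0, 0.4]
gripper_width: 0.0452
time: 15.83
eef_pos: [0.4863, -0.0339, -0.0166]
orientation: [-3.14, -0.0, 2.935]
force: [-0.1, 0.3, -0.6]
gripper_width: 0.0449
[ 0.48637466 -0.03385728 -0.01649153] [-0.60594549  0.73810661  0.53654435]
```

View pics/c17c.png

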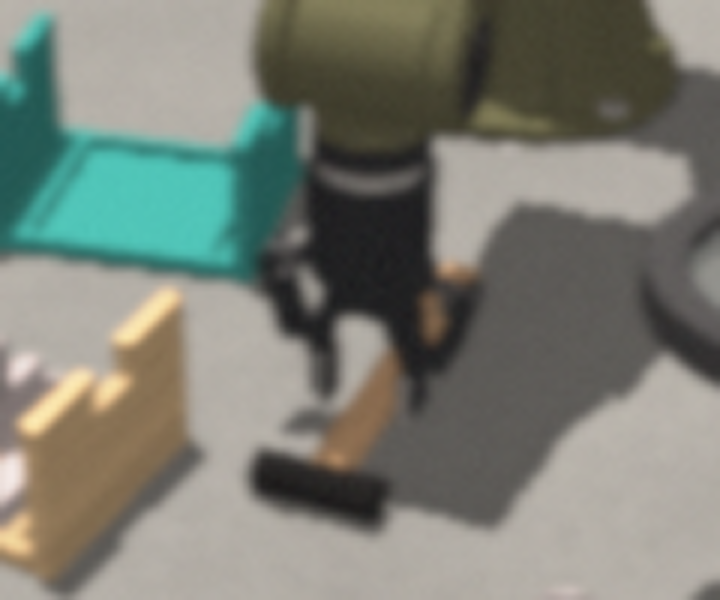

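```bash
python3 -m crank '0 0 -2 0 0 0 45; 0 0 -2 0 0 0 45; 0 0 0 0 0 0 35; 0 0 0 0 0 0 25; 0 0 0 0 0 0 10' && python3 -m crank '0 0 0 0 0 0 10; 0 0 0 0 0 0 10; 0 0 0 0 0 0 10; 0 0 0 0 0 0 10; 0 0 0 0 0 0 10'
```

```text
time: 16.3
eef_pos: [0.4864, -0.0339, -0.0203]
orientation: [-3.14, 0.0, 2.935]
force: [-0.9, 0.9, -1.1]
gripper_width: 0.0222
time: 16.72
eef_pos: [0.4864, -0.0339, -0.0203]
orientation: [-3.14, 0.0, 2.935]
force: [-1.1, 0.3, 5.3]
gripper_width: 0.0225
```

Stopped on the handle at 22.5 mm. Lift and look.

```bash
python3 -m crank '0 0 4 0 0 0 5; 0 0 10 0 0 0 5; 0 0 12 0 0 0 5; 0 0 15 0 0 0 5; 0 0 15 0 0 0 5' && python3 -m crank '0 0 18 0 0 0 5; 0 0 20 0 0 0 5; 0 0 20 0 0 0 5; 0 0 16 0 0 0 5; 0 0 10 0 0 0 5'
python3 - <<'E'
from h import *
snap('wrist','w18');snap('scene','c18'); s=ctrl.state(); print(s['eef_pos'],s['orientation'],s['force'],s['ft_torque'])
x0,y0=235,103
im=cv2.imread('pics/c18.png')[y0:y0+120,x0:x0+130]; cv2.imwrite('pics/c18c.png',cv2.resize(im,None,fx=5,fy=5,interpolation=cv2.INTER_CUBIC))
E
```

```text
time: 17.13
eef_pos: [0.4861, -0.0338, 0.0365]
orientation: [-3.14, -0.0, 2.935]
force: [1.4, 0.9, -1.9]
gripper_width: 0.0225
time: 17.55
eef_pos: [0.4867, -0.0339, 0.1218]
orientation: [-3.141, 0.002, 2.935]
force: [0.4, 0.6, -1.9]
gripper_width: 0.0224
[ 0.48697342 -0.03393901  0.1211577 ] [-3.14062410e+00  2.84808591e-03  2.93514989e+00] [-0.02128609 -0.81603245 -1.50759313] [0.02038762 0.01905184 0.03817739]
```

View pics/c18c.png

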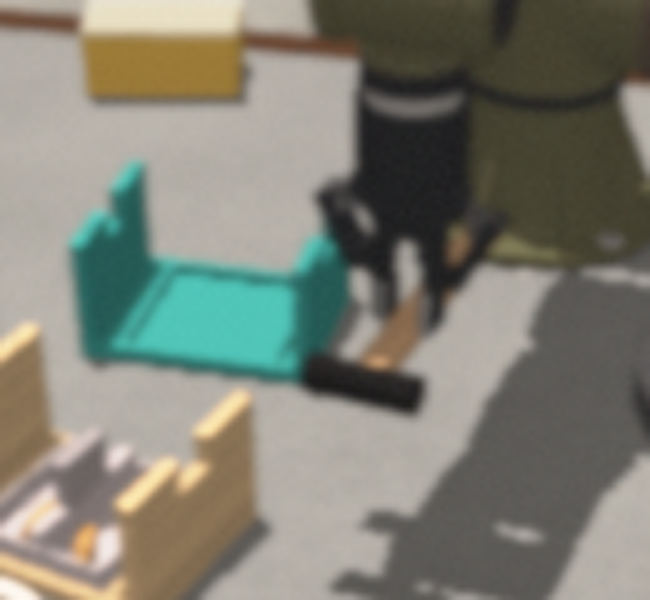

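View pics/w18.png

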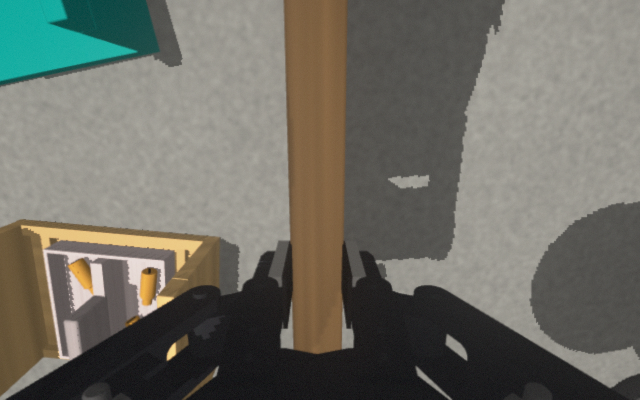

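```bash
python3 -m crank '4 -17.4 4 0 0 -0.111 5; 4 -17.4 4 0 0 -0.111 5; 4 -17.4 4 0 0 -0.111 5; 4 -17.4 4 0 0 -0.111 5; 4 -17.4 4 0 0 -0.111 5' && python3 -m crank '4 -17.4 0 0 0 -0.111 5; 4 -17.4 0 0 0 -0.111 5; 4 -17.4 0 0 0 -0.111 5; 4 -17.4 0 0 0 -0.111 5; 4 -17.4 0 0 0 -0.111 5' && python3 -m crank '4 -17.4 0 0 0 -0.111 5; 4 -17.4 0 0 0 -0.111 5; 4 -17.4 0 0 0 -0.111 5; 4 -17.4 0 0 0 -0.111 5; 4 -17.4 0 0 0 -0.111 5'
python3 - <<'E'
from h import *
snap('wrist','w19');snap('scene','c19');snap('side','s19'); s=ctrl.state(); print(s['eef_pos'],s['orientation'],s['force'],s['joint_positions'].round(2),s['gripper_width'])
im=cv2.imread('pics/c19.png')[110:240,180:330]; cv2.imwrite('pics/c19c.png',cv2.resize(im,None,fx=5,fy=5,interpolation=cv2.INTER_CUBIC))
im=cv2.imread('pics/s19.png')[90:220,180:340]; cv2.imwrite('pics/s19c.png',cv2.resize(im,None,fx=5,fy=5,interpolation=cv2.INTER_CUBIC))
E
```

```text
time: 18.07
eef_pos: [0.5059, -0.1216, 0.1385]
orientation: [-3.14, -0.002, 2.375]
force: [0.2, 0.1, -1.5]
gripper_width: 0.0222
time: 18.48
eef_pos: [0.526, -0.2085, 0.1381]
orientation: [-3.139, -0.001, 1.82]
force: [0.5, 0.4, -2.1]
gripper_width: 0.0223
time: 18.9
eef_pos: [0.546, -0.2955, 0.1379]
orientation: [-3.138, -0.001, 1.265]
force: [0.1, 0.4, -1.3]
gripper_width: 0.0227
[ 0.54577813 -0.29531204  0.13778179] [-3.13827351e+00 -6.74605619e-04  1.26975407e+00] [-0.05558913  0.06537639 -1.86425733] [-0.55  0.51  1.37 -0.    1.26 -0.25] 0.022375291577886352
```

View pics/c19c.png

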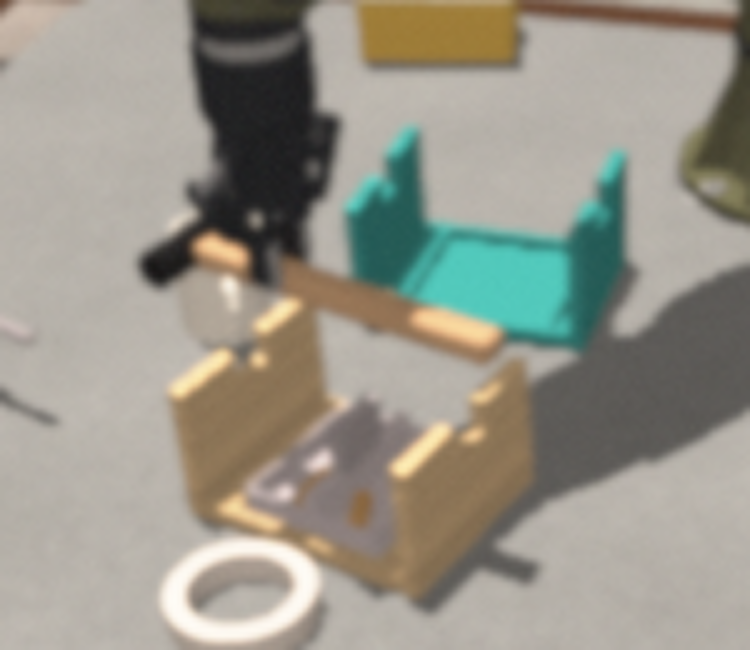

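View pics/s19c.png

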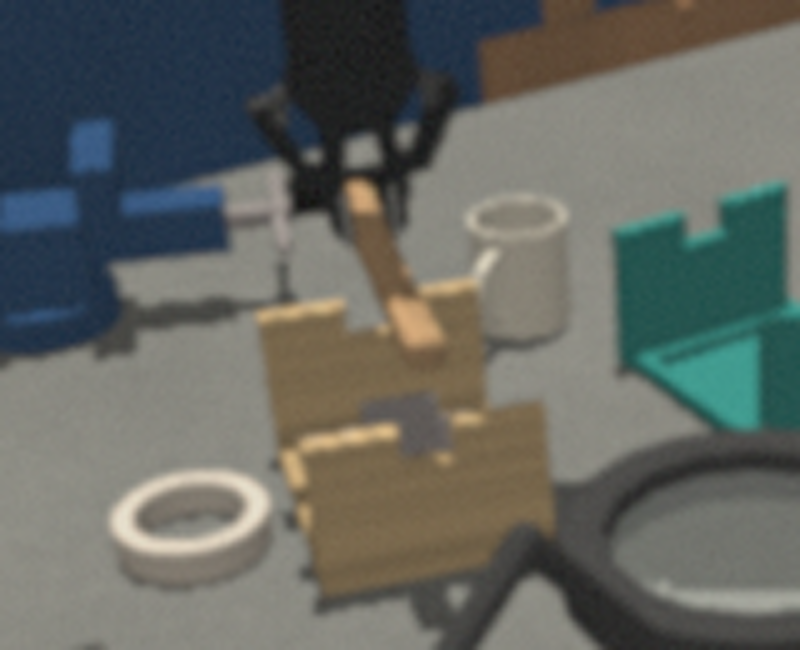

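View pics/w19.png

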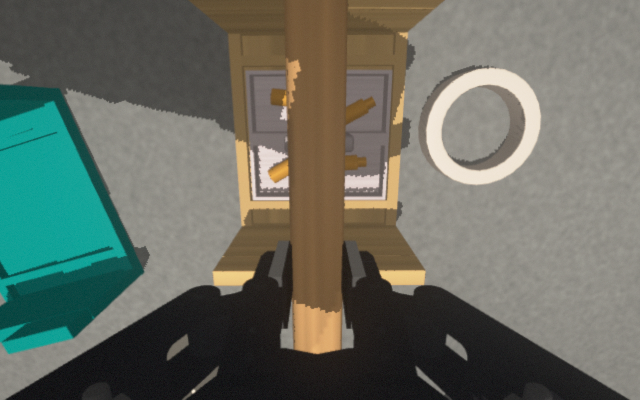

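```bash
python3 - <<'E'
from h import *
cx=np.array([np.cos(-.301),np.sin(-.301)]);cy=np.array([-cx[1],cx[0]]);o=np.array([560,-252.])
def loc(p): q=p[:2]*1000-o; return np.array([q@cx,q@cy]).round(1)
for uv in [(213,274),(425,274),(213,284),(425,284)]: print('panel',loc(plane('w19',uv,.106)))
for uv in [(287,30),(348,30),(292,240),(345,240)]: print('handle',loc(plane('w19',uv,.182)))
for uv in [(230,31),(409,31),(241,224),(399,224)]: print('floor?',loc(plane('w19',uv,.006)))
print(loc(ctrl.state()['eef_pos']))
im=cv2.imread('pics/w19.png')[180:320,180:460]; cv2.imwrite('pics/w19c.png',cv2.resize(im,None,fx=2.8,fy=2.8,interpolation=cv2.INTER_CUBIC))
E
```

```text
panel [-73.  -88.2]
panel [ 75.4 -88.7]
panel [-73.7 -96.1]
panel [ 76.1 -96.5]
handle [-10.   50.2]
handle [11.9 50. ]
handle [-10.2 -30.9]
handle [ 12.3 -30.9]
floor? [-73.7  87.2]
floor? [78.8 86.3]
floor? [-76.  -87.2]
floor? [ 81.1 -87.8]
[ -0.7 -45.6]
```

View pics/w19c.png

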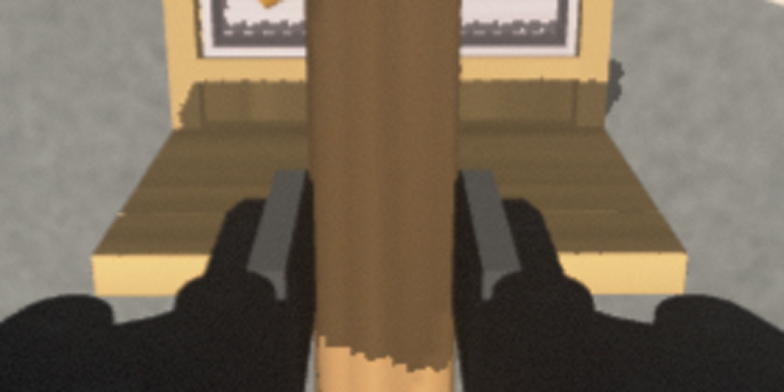

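```bash
python3 -m crank '0.5 0 -6 0 0 0 5; 0 0 -12 0 0 0 5; 0 0 -12 0 0 0 5; 0 0 -10 0 0 0 5; 0 0 -8 0 0 0 5' && python3 -m crank '0 0 -8 0 0 0 5; 0 0 -8 0 0 0 5; 0 0 -5 0 0 0 5; 0 0 -3 0 0 0 5; 0 0 0 0 0 0 5'
python3 - <<'E'
from h import *
snap('scene','c20');snap('side','s20'); s=ctrl.state(); print(s['eef_pos'],s['orientation'],s['force'])
a=cv2.imread('pics/c20.png')[110:230,190:310];b=cv2.imread('pics/s20.png')[110:230,200:320]
cv2.imwrite('pics/v20.png',cv2.resize(np.hstack([a,b]),(800,400),interpolation=cv2.INTER_CUBIC))
E
```

```text
time: 19.47
eef_pos: [0.5463, -0.2941, 0.0894]
orientation: [-3.139, -0.001, 1.271]
force: [0.8, 0.2, -2.7]
gripper_width: 0.0221
time: 19.88
eef_pos: [0.5467, -0.2948, 0.0669]
orientation: [-3.14, -0.0, 1.27]
force: [-0.4, -0.3, -1.9]
gripper_width: 0.0222
[ 0.54697522 -0.29497696  0.0677858 ] [-3.14090814e+00  6.31432443e-05  1.27012067e+00] [-0.39571317 -0.15410178 -1.65065789]
```

View pics/v20.png

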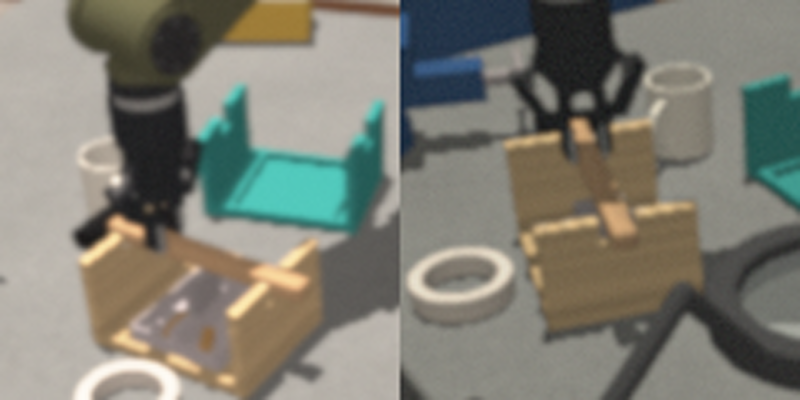

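```bash
python3 -m crank '0 0 -2 0 0 0 5; 0 0 -2 0 0 0 5; 0 0 -2 0 0 0 5; 0 0 -1.5 0 0 0 5; 0 0 0 0 0 0 5' && python3 -m crank '0 0 -0.7 0 0 0 5; 0 0 -0.7 0 0 0 5; 0 0 0 0 0 0 5; 0 0 0 0 0 0 5; 0 0 0 0 0 0 5'
```

```text
time: 20.4
eef_pos: [0.5468, -0.2949, 0.0598]
orientation: [-3.14, -0.0, 1.27]
force: [-0.1, -0.8, 0.1]
gripper_width: 0.0221
time: 20.82
eef_pos: [0.5469, -0.295, 0.059]
orientation: [-3.141, 0.0, 1.27]
force: [-2.3, -0.3, 5.7]
gripper_width: 0.0223
```

```bash
python3 -m crank '0 0 0 0 0 0 26; 0 0 0 0 0 0 32; 0 0 0 0 0 0 45; 0 0 0 0 0 0 50; 0 0 0 0 0 0 50' && python3 -m crank '0 0 8 0 0 0 50; 0 0 15 0 0 0 50; 0 0 20 0 0 0 50; 0 0 25 0 0 0 50; 0 0 25 0 0 0 50' && python3 -m crank '-10 0 25 0 0 0 50; -15 10 20 0 0 0 50; -20 20 10 0 0 0 50; -20 20 5 0 0 0 50; -20 20 0 0 0 0 50'
python3 - <<'E'
from h import *
snap('scene','c21');snap('side','s21');snap('wrist','w21'); s=ctrl.state(); print(s['eef_pos'],s['force'])
a=cv2.imread('pics/c21.png')[110:230,190:310];b=cv2.imread('pics/s21.png')[110:230,200:320]
cv2.imwrite('pics/v21.png',cv2.resize(np.hstack([a,b]),(800,400),interpolation=cv2.INTER_CUBIC))
E
```

```text
time: 21.23
eef_pos: [0.5468, -0.2948, 0.0584]
orientation: [-3.14, -0.0, 1.27]
force: [-0.5, -0.1, -0.1]
gripper_width: 0.05
time: 21.65
eef_pos: [0.5466, -0.2947, 0.153]
orientation: [-3.14, -0.0, 1.27]
force: [0.6, -0.6, -0.6]
gripper_width: 0.05
time: 22.07
eef_pos: [0.4612, -0.2243, 0.2134]
orientation: [3.14, 0.001, 1.27]
force: [0.1, 0.4, 0.0]
gripper_width: 0.05
[ 0.46134394 -0.22411457  0.21292848] [ 0.96282388 -0.26306337  0.0798833 ]
```

View pics/v21.png

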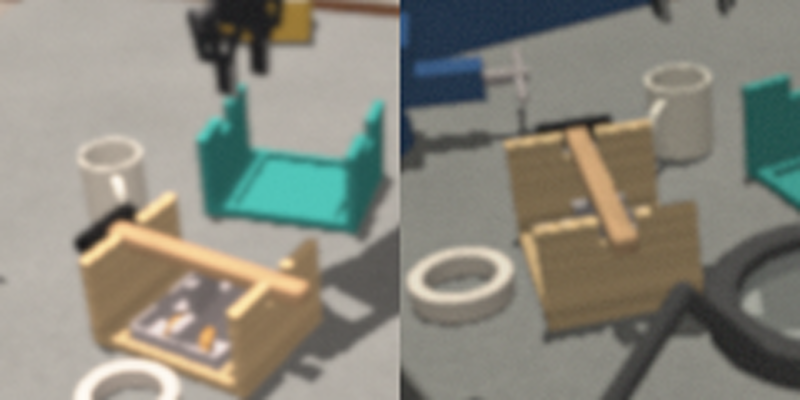

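View pics/w21.png

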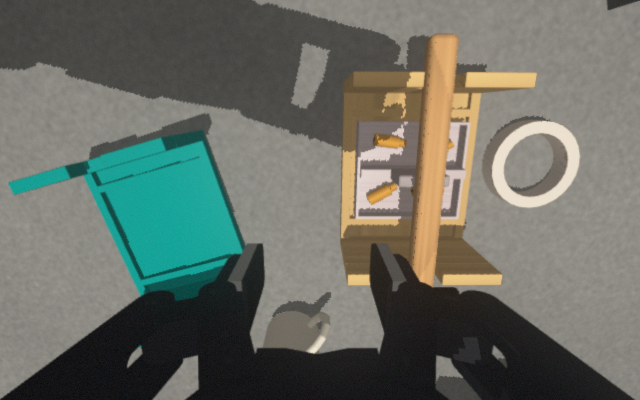

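View pics/c21.png

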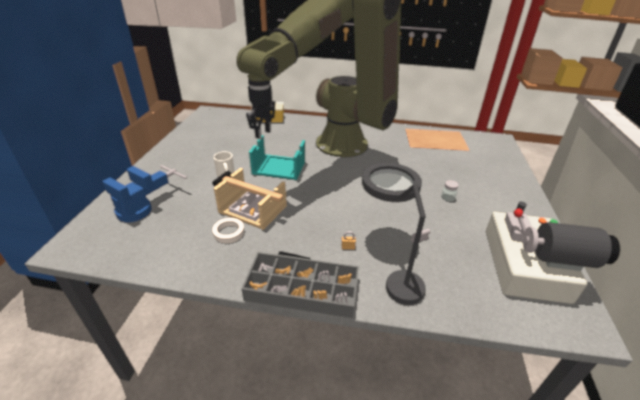

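```bash
python3 - <<'E'
from h import *
cx=np.array([np.cos(-.301),np.sin(-.301)]);cy=np.array([-cx[1],cx[0]]);o=np.array([560.5,-252.])
def loc(p): q=p[:2]*1000-o; return np.array([q@cx,q@cy]).round(1)
for uv in [(434,36),(457,37),(444,36),(422,275)]: print(loc(plane('w21',uv,.102)))
for uv in [(347,73),(535,73)]: print('pan',loc(plane('w21',uv,.106)))
for uv in [(348,284),(500,284)]: print('pan',loc(plane('w21',uv,.106)))
# caddy rim
for uv in [(359,122),(467,122),(356,218),(463,218)]: print('cad',loc(plane('w21',uv,.028)))
# tail end height by two views
im=cv2.imread('pics/w21.png')[20:300,330:560]; cv2.imwrite('pics/w21c.png',cv2.resize(im,None,fx=2.1,fy=2.1,interpolation=cv2.INTER_CUBIC))
E
```

```text
[-10.7 122.6]
[  7.8 122. ]
[ -2.7 122.6]
[ -1.5 -88.8]
pan [-79.7  94.2]
pan [72.9 95.1]
pan [-73.6 -96.3]
pan [ 73.9 -96.5]
cad [-58.8  52.7]
cad [57.2 53.1]
cad [-58.3 -55.7]
cad [ 66.4 -55.6]
```

View pics/w21c.png

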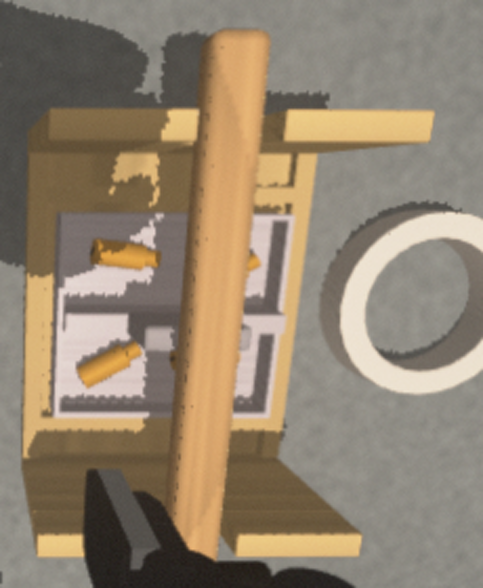

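Mallet lies in both notches with its tail at box y ≈ +122 (nominal 125), and the caddy sits between the curbs. Handing in.

```bash
python3 - <<'E'
from h import *
print(ctrl.finish_job()); s=ctrl.state(); print(s['time'])
E
```

```text
the job is handed in; nothing more can be done
None
the job is handed in; nothing more can be done
```

The kit box is packed and the job is handed in, at about 22 s of robot time. The hand-in gave no verdict.

**Caddy:** I gripped it by the fin with the tool leaning back 32°, lifted it 12 mm and drew it out along its -x. I carried it level and set it down between the curbs. The last close view before release showed all four barrels inside, and it sat within about 2 mm of centre in box y. In the final wrist view the mallet handle hides part of the caddy, so I could only see parts of the four barrels there.

**Mallet:** It lies across both notches, with the head outside the -y end panel. Its tail measured about +122 mm along the box (nominal 125), and the handle is within about 2 mm of the notch centres. The arm ended clear of everything, with near-zero wrist force.

**What went wrong:** My first two closures on the mallet closed just above the handle. The fingertips ended about 26 mm short of the reported TCP. I saw this in the scene image and regripped lower, after which the mallet lifted and stayed level.

**Disagreements:** The camera estimates of the box centre differed by 2–3 mm, so I placed the caddy using wrist-view offsets. One caddy rim corner in the last view read about 8 mm off. I took that for a badly picked pixel, since the other corners agreed.

**Other things on the bench:** In the last scene image they appeared to be where they started, but I did not measure them again.

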